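Charge the grinding bowl and offer the full sample jar

TASK

Charge the grinding bowl: tip all six ceramic grinding balls from the metal cup into it and stand the empty cup upright on the bench. Then find the full one of the two identical white jars by weight: lift the one on the robot's left a few centimetres clear of the stand, set it back in its recess and let go, then lift the other the same way. Finish while holding the heavier jar upright and still, centred a few centimetres above the bowl's mouth and touching nothing but the fingers, with the lighter jar standing in its own recess; keep the jars upright and leave everything else where it stands.

Things in the scene. Friction and masses are not known exactly. Their poses are not given: they have to be found in the camera images.
- bowl: grinding bowl: open steel bowl, fixed to the bench on a dark round foot 150 mm in diameter and 12 mm thick. Rim at height 64 mm, outer diameter 124 mm, inner diameter 112 mm, inner floor at height 18 mm. Origin on the bench at the bowl's axis, z up.
- bowl_rim (a point): centre of the bowl's open mouth, level with its rim, 64 mm above the bench
- cup: plain metal cup, no handle, 75 mm tall, flared: outer diameter 60 mm at the foot, 65 mm at 45 mm height, 68 mm at the rim; wall 3 mm, floor 4 mm. Loose on the bench, 90 g empty. Origin at the centre of its underside, z along its axis to the mouth. Six grinding balls lie on its floor; they roll out when it is tipped past level; 120 degrees from upright empties it.
- cup_rim (a point): centre of the cup's mouth, 75 mm above its underside
- ball1_center (a point): centre of grinding ball 1 of 6: solid white ceramic, 15 mm diameter, 10 g, starts in the cup
- ball2_center (a point): centre of grinding ball 2 of 6: solid white ceramic, 15 mm diameter, 10 g, starts in the cup
- ball3_center (a point): centre of grinding ball 3 of 6: solid white ceramic, 15 mm diameter, 10 g, starts in the cup
- ball4_center (a point): centre of grinding ball 4 of 6: solid white ceramic, 15 mm diameter, 10 g, starts in the cup
- ball5_center (a point): centre of grinding ball 5 of 6: solid white ceramic, 15 mm diameter, 10 g, starts in the cup
- ball6_center (a point): centre of grinding ball 6 of 6: solid white ceramic, 15 mm diameter, 10 g, starts in the cup
- stand: jar stand: grey plastic board fixed to the bench, 110 mm by 260 mm, 16 mm thick, with two round recesses 76 mm across and 6 mm deep (recess floor 10 mm above the bench), 140 mm between centres. Origin on the bench under its middle, y along its length towards the left recess.
- stand_hole0 (a point): centre of the left recess (robot's left, the +y side), at the board's top face, 16 mm above the bench
- stand_hole1 (a point): centre of the right recess (robot's right, the -y side), at the board's top face, 16 mm above the bench
- jar1: one of two identical-looking closed white jars: body 54 mm diameter up to 62 mm height, screw cap 49 mm diameter from 66 mm to the top at 88 mm. Stands upright in a recess of the stand, either jar in either recess. Origin at the centre of its underside, z up. Each weighs 90 to 450 g; one is at least 120 g heavier, which shows only in the force when lifted.
- jar2: one of two identical-looking closed white jars: body 54 mm diameter up to 62 mm height, screw cap 49 mm diameter from 66 mm to the top at 88 mm. Stands upright in a recess of the stand, either jar in either recess. Origin at the centre of its underside, z up. Each weighs 90 to 450 g; one is at least 120 g heavier, which shows only in the force when lifted.
- amber: bystander, not part of the job: brown glass bottle, 48 mm diameter, 90 mm tall. Origin at the centre of its underside.
- dish: bystander, not part of the job: clear flat round dish, 90 mm diameter, 14 mm tall. Origin at the centre of its underside.
- pot: bystander, not part of the job: squat wide white pot, 72 mm diameter, 55 mm tall. Origin at the centre of its underside.
- vial: bystander, not part of the job: small clear vial with a blue cap, 28 mm diameter, 50 mm tall. Origin at the centre of its underside.
- spatula: bystander, not part of the job: spatula lying flat, 130 mm long. Origin at its middle.
There are look-alikes about, which are no part of the job. What is shaped like the cup but purple or red is not meant.

How it is judged:
By the outcome, as a careful person would: the job done as asked, in the order asked, and still so for the second after the job is handed in, while the arm keeps its last pose, push and grip.
It also fails if it takes over 72 s, if anything falls off the work surface, if the arm or the gripper's body presses on something with over 40 N, if the wrist force passes 120 N, or if a joint passes its speed limit or range.

ROBOT

A 6-joint arm with a two-finger parallel gripper is mounted at the origin on the work surface. World frame = base frame: x ahead of the robot, y to its left, z up, the work surface at z = 0. Lengths are in m, angles in degrees, forces in N, time in s.
With the tool pointing down it reaches from about 0.4 to 0.825 m from the base axis. Payload 7 kg.
Tool frame: the origin (TCP) lies on the centre line of the jaws, within the pads' length; the fingertips stand 8 mm ahead of it and the grasp point (between the pads) lies 11 mm behind it; z points along the fingers, y is the line along which they close (so a half turn about z gives the same grasp; the last joint's range is limited). The gripper opens to 88 mm and grips with 3 to 60 N. Pads are 19 mm wide; open, the fingers measure 130 mm over their backs; the gripper's body (78 mm by 193 mm) begins 47 mm behind the grasp point.
Start: joints at [-49.956, 20.546, 0.682, 0, -70.136, -16.507], TCP at [0.27, -0.619, 0.235] pointing down, gripper open.
Joint ranges: [-176.03, 176.03], [-82.01, 121.73], [-58.28, 71.71], [-173.87, 95.51], [-174.79, -0.11], [-173.66, 173.66]. Speed limits (degrees/s): [136.94, 136.94, 172.46, 180, 180, 180].

INTERFACE

Orientations are given as [roll, pitch, yaw] about the fixed x, y, z axes, in that order (R = Rz(yaw) Ry(pitch) Rx(roll)).
In Python, from plant import r gives the robot as it stands.
- The arm moves only by the tool carry_out, never from a script. Its argument "targets" is a list of rows, each a list of 6 numbers: the shift along the tool's x, y, z scaled (see below), then the turn, a rotation vector about the tool's x, y, z scaled (see below). A call has 1 to 5 rows; each row shifts and turns the commanded pose from where the row before left it, along the tool's axes as they then stand; what a row does not reach is not made up. The controller multiplies each number of a shift by 0.5 m and each number of a turn by 60 degrees. A row lasts 1/8 s, in which the tool goes at most 62.5 mm and 10.7 degrees, less where a joint would pass 70% of its speed; a pose out of reach is approached as far as the arm can. A call with a number of a shift or a turn outside -1 to 1 is refused whole. A call with a gripper value outside its range is refused whole. "hand" is the opening, from 0 (shut) to 1 (fully open), set as the call begins (left out, the last holds). The fingers move at their own pace and stop on an object; "squeeze" is the grip in N (left out, the last holds). Time passes only in rows, so rows that do not move let the fingers close. It gives the time, the measured TCP pose, the force, the opening and the grip force at its end, in the units of the state.
- r.get_state(): the state, without advancing time (a new reading comes with each control period).
- r.capture(name): name is "scene" or "top"; returns the picture (420x560x3 uint8, red, green, blue); there is no depth.
- r.camera_info(name): a dict with "K" (3x3 intrinsics, pixels), "distortion" ([k1, k2, p1, p2, k3] as OpenCV has them; the pictures are not rectified), "eye" and "attitude" of the camera in the world. Camera axes: x right, y down, z forward; pixel columns grow to the right and rows downward; lengths in m; the calibration is good to about 2 mm. A picture is of the moment at which its call begins. camera_info takes no time and is no camera call.
- r.close_job(): hands the job in; it is judged then, once.
The state is a dict: "time_s": time; "joints": joint angles; "qd": joint speeds; "joint_torque": joint torques, N m; "tcp_pos": TCP position; "eef_rot": TCP orientation; "contact_force": force on the tool from outside, world axes, zero at the start; "moment": the same for the moment, N m; "gripper_width": finger opening in m; "gripper_force": force on a finger pad.
Only numpy, scipy, OpenCV 4.12 (cv2) and the standard library are available. Lean on these libraries where they do the work, as an engineer would, in place of code of your own. Each camera call takes 0.05 s, during which the arm holds its last target. There are 200 camera calls.

## Working session

There is one attempt and no reset: what is moved stays moved. The work goes in short steps, Python scripts to look and compute and a tool call to move; the robot and the scene stay as the last step left them, time stands still between calls to the robot, and variables do not carry over. Pictures are saved under pics/ and viewed, at most 10 in all, crops included, and the job is handed in when it is done.

Besides the shell and the picture viewer there is one more tool, called after ">>>" as name(argument=value, ...) on one line, values as JSON. carry_out: Moves the arm, as the interface text tells. Its arguments: {"type":"object","properties":{"targets":{"type":"array","items":{"type":"array","items":{"type":"number","minimum":-1,"maximum":1}}},"hand":{"type":"number"},"squeeze":{"type":"number"}},"required":["targets"]}

```bash
mkdir -p pics; ls; python3 - <<'E'
from plant import r
import cv2
for n in("scene","top"):
    cv2.imwrite(f"pics/{n}0.png",r.capture(n)[:,:,::-1]); print(n,r.camera_info(n))
s=r.get_state();print(s)
E
```

```text
pics
scene {'K': array([[401.8364405 ,   0.        , 271.92113666],
       [  0.        , 401.8364405 , 211.20612985],
       [  0.        ,   0.        ,   1.        ]]), 'distortion': array([0.03505225, 0.        , 0.        , 0.        , 0.        ]), 'eye': array([1.2561839 , 0.42921665, 0.70075606]), 'attitude': array([-127.73857231,   -0.16614493,  120.95564123])}
top {'K': array([[413.18129367,   0.        , 284.05040105],
       [  0.        , 413.18129367, 208.8813609 ],
       [  0.        ,   0.        ,   1.        ]]), 'distortion': array([0.00675848, 0.        , 0.        , 0.        , 0.        ]), 'eye': array([0.46059165, 0.0322742 , 0.98564975]), 'attitude': array([-1.74347699e+02,  1.37680464e-01, -8.89126954e+01])}
{'time_s': 0.1, 'joints': array([-4.99558994e+01,  2.05896642e+01,  6.36544680e-01, -1.59278458e-02,
       -7.01370095e+01, -1.65056484e+01]), 'qd': array([ 0.02682157, -0.02589309,  0.06772464,  0.14227699,  0.07078309,
        0.03077751]), 'joint_torque': array([-2.34086037e-03, -5.84162092e+01,  2.93751651e+01,  7.01562613e+00,
        1.01265500e-02, -6.94163600e-05]), 'tcp_pos': array([ 0.26933752, -0.61844675,  0.23367691]), 'eef_rot': array([ 1.79909331e+02, -1.12519377e-02, -1.56466963e+02]), 'contact_force': array([ 0.97841826,  0.75685714, -0.31989757]), 'moment': array([-0.03977797, -0.02686967,  0.00303137]), 'gripper_force': 0.0, 'gripper_width': 0.08784782744168027}
```

View pics/scene0.png

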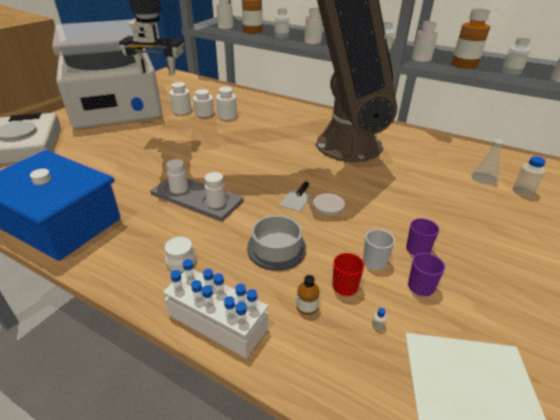

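View pics/top0.png

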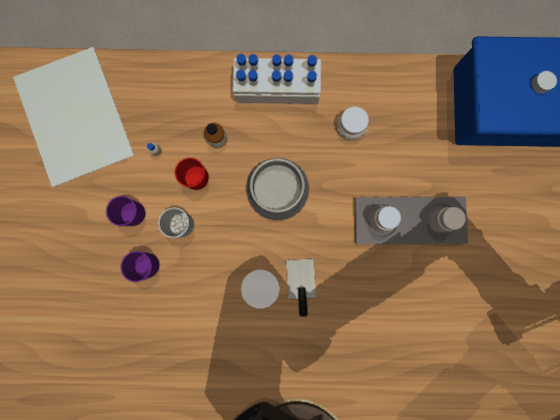

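Candidates for the cup:
- Grey metal cup with white balls: scene (378,250), top (175,222). This is the one I want.
- Red cup: scene (347,274), top (192,174).
- Purple cups: scene (422,238) and (426,274), top (140,266) and (125,211).

Candidates for the jars:
- Two white jars on the grey stand: scene (177,177) and (215,190), top (453,218) and (388,218). These are the ones I want.
- Pot: scene (180,253), top (353,122).
- Three bottles at the back, near scene (200,100).

Next I'll check the choice in an enlarged crop.

```bash
cat > h.py <<'E'
import numpy as np, cv2
from scipy.spatial.transform import Rotation as R
from plant import r
class Cam:
    def __init__(s,n):
        c=r.camera_info(n); s.K=c["K"]; s.d=c["distortion"]; s.e=c["eye"]
        s.R=R.from_euler("xyz",c["attitude"],degrees=True).as_matrix()
    def ray(s,uv):
        p=cv2.undistortPoints(np.array([[uv]],float),s.K,s.d)[0,0]
        v=s.R@np.array([p[0],p[1],1]); return v/np.linalg.norm(v)
    def at(s,uv,z):
        v=s.ray(uv); return s.e+v*(z-s.e[2])/v[2]
    def px(s,P):
        P=np.atleast_2d(P).astype(float); q=(P-s.e)@s.R
        return cv2.projectPoints(q,np.zeros(3),np.zeros(3),s.K,s.d)[0][:,0]
S,T=Cam("scene"),Cam("top")
def tri(us,ut):
    A=[];b=[]
    for c,u in((S,us),(T,ut)):
        v=c.ray(u);M=np.eye(3)-np.outer(v,v);A.append(M);b.append(M@c.e)
    P=np.linalg.lstsq(np.vstack(A),np.hstack(b),rcond=None)[0]
    return P,np.linalg.norm(A[0]@(P-S.e)),np.linalg.norm(A[1]@(P-T.e))
E
python3 - <<'E'
import cv2,numpy as np
s=cv2.imread("pics/scene0.png");t=cv2.imread("pics/top0.png")
def c(im,x,y,w,h,W,H):
    return cv2.resize(im[y:y+h,x:x+w],(W,H),interpolation=cv2.INTER_CUBIC)
a=np.hstack([c(s,350,222,60,60,240,240),c(s,242,212,70,60,280,240),c(s,150,155,70,60,280,240)])
b=np.hstack([c(t,150,192,60,60,240,240),c(t,240,152,75,75,280,280)[:240],c(t,360,190,117,100,280,240)])
b=np.hstack([c(t,145,192,60,75,240,300),c(t,240,152,70,75,280,300),c(t,362,185,112,120,280,300)])
a=np.hstack([c(s,348,222,60,75,240,300),c(s,242,207,70,75,280,300),c(s,145,150,112,120,280,300)])
cv2.imwrite("pics/crop0.png",np.vstack([a,b]))
E
```

```text
(no output)
```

View pics/crop0.png

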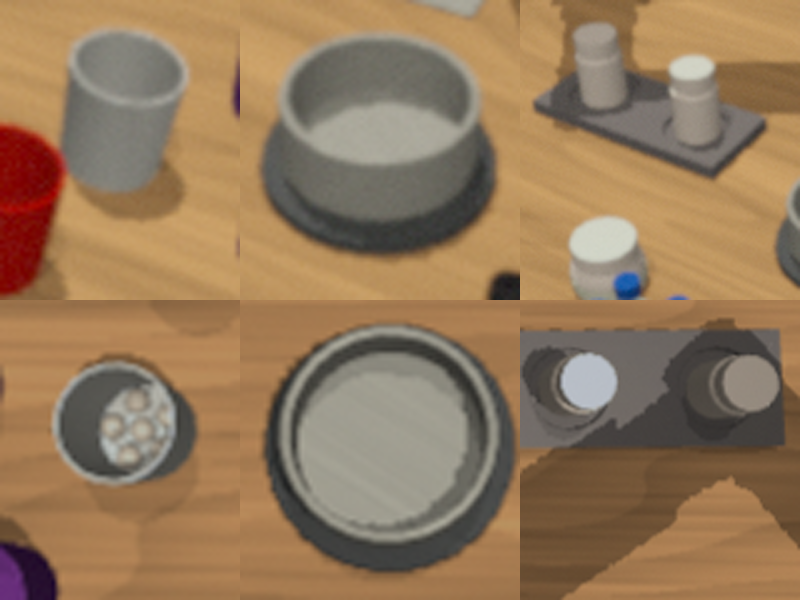

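The crop shows:
- **Cup:** grey, holding white balls. Rim centre is at scene (380,238.5), top (173.9,222.8).
- **Bowl:** rim centre is at scene (277,231.5), top (277,185.5).
- **Jar caps:** left jar is at scene (213.8,177.8), top (389,218). Right jar is at scene (175.8,163.6), top (454,218).

Now I'll fit circles to the extents in both views.

```bash
python3 - <<'E'
from h import *
from scipy.optimize import least_squares
a=np.linspace(0,2*np.pi,73)
def ext(c,P,rad):
    q=c.px(P+rad*np.c_[np.cos(a),np.sin(a),0*a]); return np.r_[q.min(0),q.max(0)]
def fit(name,es,et,rad,z0):
    es=np.array(es)-.25*0; 
    f=lambda p:np.r_[ext(S,p[:3],p[3])-es,ext(T,p[:3],p[3])-et]
    s=least_squares(f,[.5,0,z0,rad]); print(name,np.round(s.x,4),"res",np.round(s.fun,1))
k=lambda x0,y0,s,l,t,rr,b:[x0+l/s-.4,y0+t/s-.4,x0+rr/s-.4,y0+b/s-.4]
fit("cup",k(348,222,4,69,28,187,106),k(145,192,4,55,62,176,184),.034,.075)
fit("bowl",k(242,207,4,40,33,240,165),k(240,152,4,39,25,258,243),.062,.064)
fit("jarL",k(145,150,2.5,149,57,195,82),k(362,185,2.5,39,53,97,111),.0245,.098)
fit("jarR",k(145,150,2.5,55,23,99,45),k(362,185,2.5,202,54,259,112),.0245,.098)
for n,u,v in(("amber",(309,282),(212,128)),("vial",(381,313),(152,146)),("red",(348,265),(191,173))): print(n,tri(u,v))
for u in((355,197),(466,196),(467,244),(355,245)): print("stand",T.at(u,.016))
for n,u in(("purple",(140,266)),("purple2",(125,211)),("dish",(260,289)),("spat",(301,280)),("rackL",(234,100)),("rackR",(321,100)),("pot",(353,122)),("blue",(455,145))): print(n,T.at(u,.03))
E
```

```text
cup [0.5162 0.2814 0.0715 0.0338] res [-0.4  0.2 -0.4 -0.1 -0.5  0.2 -0.2  0.1]
bowl [0.6061 0.0542 0.0602 0.0619] res [-0.5  0.   0.1 -0.1 -0.1  0.3 -0.2 -0.1]
jarL [ 0.5346 -0.1907  0.0932  0.0252] res [-0.1  0.  -0.1 -0.1 -0.1  0.1 -0.   0. ]
jarR [ 0.5356 -0.3289  0.0965  0.0248] res [-0.6 -0.2 -0.7 -0.1 -0.5  0.4 -0.2  0.1]
amber (array([0.72993946, 0.20326831, 0.0770189 ]), np.float64(0.0014277042408662203), np.float64(0.001427704240865944))
vial (array([0.69584834, 0.35052905, 0.03716358]), np.float64(0.00224932337347845), np.float64(0.00224932337347876))
red (array([0.62899142, 0.24953836, 0.06321498]), np.float64(0.0012880943011868934), np.float64(0.0012880943011867407))
stand [ 0.58785538 -0.13070182  0.016     ]
stand [ 0.5950873  -0.39231047  0.016     ]
stand [ 0.48218141 -0.39187535  0.016     ]
stand [ 0.47481741 -0.13092892  0.016     ]
purple [0.41735975 0.36406104 0.03      ]
purple2 [0.54324702 0.40566111 0.03      ]
dish [0.37054531 0.08771041 0.03      ]
spat [ 0.39259898 -0.00544931  0.03      ]
rackL [0.81386614 0.16070708 0.03      ]
rackR [ 0.81763061 -0.04678047  0.03      ]
pot [ 0.76518314 -0.12318901  0.03      ]
blue [ 0.71379291 -0.36324878  0.03      ]
```

>>> carry_out(targets=[[-0.07,0.1,-0.02,0,0,0],[-0.07,0.1,-0.02,0,0,0],[-0.07,0.1,-0.02,0,0,0],[-0.07,0.1,0,0,0,0],[0,0,0,0.1,0.1,0]])

```text
time_s: 0.72
tcp_pos: [0.3183, -0.3783, 0.2655]
eef_rot: [-173.8, -5.9, -156.8]
contact_force: [-0.5, -1.3, 0.6]
gripper_width: 0.0877
gripper_force: 0.0
```

```bash
cat > st.py <<'E'
import json
from plant import r
import numpy as np
s=r.get_state()
open("samples.jsonl","a").write(json.dumps([list(s["joints"]),list(s["tcp_pos"]),list(s["eef_rot"])])+"\n")
np.set_printoptions(suppress=True,precision=4)
for k in("time_s","joints","tcp_pos","eef_rot","contact_force","gripper_width","gripper_force"):print(k,s[k])
E
echo '[[-49.9559,20.58966,0.63654,-0.01593,-70.137,-16.50565],[0.26933752,-0.61844675,0.23367691],[179.909331,-0.011252,-156.466963]]' > samples.jsonl
python3 st.py
```

```text
time_s 0.725
joints [-20.3142  -0.278  -25.493    9.4473 -65.0896 -50.194 ]
tcp_pos [ 0.3183 -0.3783  0.2655]
eef_rot [-173.8032   -5.9191 -156.8194]
contact_force [-0.4937 -1.2542  0.5756]
gripper_width 0.08772100956928924
gripper_force 0.0
```

>>> carry_out(targets=[[-0.06,0.11,0,-0.1,0.1,0.1],[-0.06,0.11,0,-0.1,0.1,0.1],[0,0,0,0,0,0]])

```text
time_s: 1.1
tcp_pos: [0.337, -0.2545, 0.2475]
eef_rot: [176.4, -18.0, -169.1]
contact_force: [0.2, -0.6, 0.6]
gripper_width: 0.0878
gripper_force: 0.0
```

```bash
python3 st.py
```

```text
time_s 1.1
joints [ -7.8447   6.1776 -20.0606   2.2694 -81.9449 -72.4952]
tcp_pos [ 0.337  -0.2545  0.2475]
eef_rot [ 176.3826  -17.9617 -169.0903]
contact_force [ 0.2168 -0.6193  0.596 ]
gripper_width 0.08782243361103513
gripper_force 0.0
```

```bash
cat > kin.py <<'E'
import numpy as np, json, itertools
from scipy.spatial.transform import Rotation as R
from scipy.optimize import least_squares
ax=np.array([[0,0,1],[0,1,0],[0,-1,0],[-1,0,0],[0,-1,0],[-1,0,0]],float)
def fk(q,p,s4=1,full=False):
    a1,h,a2,c,L,o,D=p[:7]
    off=[[0,0,0],[a1,0,h],[0,0,a2],[0,0,c],[L,o,0],[0,0,0]]
    Rm=R.identity();P=np.zeros(3);pts=[]
    for i in range(6):
        P=P+Rm.apply(off[i]); pts.append(P); Rm=Rm*R.from_rotvec(ax[i]*np.radians(q[i])*(s4 if i==3 else 1))
    P=P+Rm.apply([D,0,0]); Rm=Rm*R.from_rotvec(p[7:10])
    return (P,Rm,pts) if full else (P,Rm)
def load(): return [(np.array(a),np.array(b),R.from_euler("xyz",c,degrees=True)) for a,b,c in map(json.loads,open("samples.jsonl"))]
def fit(s4=1,w=.2):
    d=load()
    def f(p):
        o=[]
        for q,P,Q in d:
            a,b=fk(q,p,s4); o+=list(a-P)+list(w*(b*Q.inv()).as_rotvec())
        return np.r_[o,1e-3*(p[:7]-p0[:7])]
    p0=np.array([0,.3,.4,0,.5,-.19,.3, 0,np.pi/2,0])
    return least_squares(f,p0),f
if __name__=="__main__":
    np.set_printoptions(suppress=True,precision=4)
    for s4 in(1,-1):
        s,f=fit(s4); print(s4,s.cost,s.x); print(s.fun)
E
python3 kin.py
```

```text
1 2.8485625589111224e-08 [ 0.0002  0.1997  0.6014 -0.0008  0.4638 -0.1918  0.3699 -1.2092  1.2092
 -1.2092]
[-0.     -0.      0.     -0.     -0.     -0.      0.      0.     -0.
  0.      0.      0.     -0.     -0.     -0.      0.      0.      0.
  0.     -0.0001  0.0002 -0.     -0.     -0.      0.0001]
-1 0.0019213381840255733 [ 1.583   5.9644 -0.7928 -5.2665  1.2121 -0.19   -0.3799 -1.1352  1.1613
 -1.3448]
[ 0.0015  0.001   0.0045 -0.0244  0.0051  0.0101 -0.003   0.0014 -0.0275
  0.0321 -0.014  -0.018   0.0032  0.001   0.0229 -0.0041  0.0082  0.0099
  0.0016  0.0057 -0.0012 -0.0053  0.0007 -0.     -0.0007]
```

```bash
cat >> kin.py <<'E'
s_,_=fit(); PAR=s_.x
LO=np.array([-176.03,-82.01,-58.28,-173.87,-174.79,-173.66]);HI=np.array([176.03,121.73,71.71,95.51,-.11,173.66])
def Rtool(phi,dl,sy=1):
    f,d=np.radians([phi,dl]); z=np.array([np.cos(f)*np.cos(d),np.sin(f)*np.cos(d),-np.sin(d)])
    y=sy*np.array([-np.sin(f),np.cos(f),0]); return R.from_matrix(np.c_[np.cross(y,z),y,z])
def ik(P,Rm,q0=None,n=12):
    rng=np.random.default_rng(0);best=[]
    st=[q0] if q0 is not None else list(rng.uniform(np.maximum(LO,[-90,-60,-58,-170,-170,-170]),np.minimum(HI,[90,90,70,95,-5,170]),(n,6)))
    for q in st:
        f=lambda x:np.r_[fk(x,PAR)[0]-P,.3*(fk(x,PAR)[1]*Rm.inv()).as_rotvec()]
        s=least_squares(f,np.clip(q,LO+.1,HI-.1),bounds=(LO,HI),max_nfev=60,x_scale=30)
        if s.cost<1e-7 and not any(np.abs(s.x-b).max()<2 for b in best): best.append(s.x)
    return best
E
python3 - <<'E'
from kin import *
np.set_printoptions(suppress=True,precision=1)
cup=np.array([.516,.281,.048])
for dl in(20,30):
  for phi in(45,55,65,80):
    for sy in(1,-1):
      Rt=Rtool(phi,dl,sy); P=cup+.011*Rt.apply([0,0,1])
      for q in ik(P,Rt):
        w=fk(q,PAR,full=True)[2]; print(dl,phi,sy,q,"wrist",np.round(w[4],2),"elbow",np.round(w[2],2))
E
```

```text
20 45 1 [ -12.5   43.   -45.2 -121.9  -69.    88.3] wrist [0.3 0.  0.2] elbow [ 0.4 -0.1  0.6]
20 45 -1 [ -12.5   43.   -45.2 -121.9  -69.   -91.7] wrist [0.3 0.  0.2] elbow [ 0.4 -0.1  0.6]
20 55 1 [ -10.4   39.4  -36.7 -109.2  -64.8   76. ] wrist [0.3 0.  0.2] elbow [ 0.4 -0.1  0.7]
20 55 -1 [ -10.4   39.4  -36.7 -109.2  -64.8 -104. ] wrist [0.3 0.  0.2] elbow [ 0.4 -0.1  0.7]
20 65 1 [ -7.8  38.2 -29.3 -97.9 -65.   66.2] wrist [ 0.4 -0.   0.2] elbow [ 0.4 -0.1  0.7]
20 65 -1 [  -7.8   38.2  -29.3  -97.9  -65.  -113.8] wrist [ 0.4 -0.   0.2] elbow [ 0.4 -0.1  0.7]
20 80 1 [ -4.   39.1 -19.2 -84.2 -69.9  56.3] wrist [ 0.5 -0.1  0.2] elbow [ 0.4 -0.   0.7]
20 80 -1 [  -4.    39.1  -19.2  -84.2  -69.9 -123.7] wrist [ 0.5 -0.1  0.2] elbow [ 0.4 -0.   0.7]
30 45 1 [  -5.7   29.8  -41.3 -118.1  -49.4   70.8] wrist [0.3 0.1 0.2] elbow [ 0.3 -0.   0.7]
30 45 -1 [  -5.7   29.8  -41.3 -118.1  -49.4 -109.2] wrist [0.3 0.1 0.2] elbow [ 0.3 -0.   0.7]
30 55 1 [  -3.2   29.   -34.  -103.7  -49.3   59.4] wrist [0.3 0.  0.2] elbow [ 0.3 -0.   0.7]
30 55 -1 [  -3.2   29.   -34.  -103.7  -49.3 -120.6] wrist [0.3 0.  0.2] elbow [ 0.3 -0.   0.7]
30 65 1 [ -1.1  29.7 -27.8 -92.  -52.4  51.7] wrist [ 0.4 -0.   0.2] elbow [ 0.3 -0.   0.7]
30 65 -1 [  -1.1   29.7  -27.8  -92.   -52.4 -128.3] wrist [ 0.4 -0.   0.2] elbow [ 0.3 -0.   0.7]
30 80 1 [  1.6  32.3 -19.4 -78.5 -60.   45.4] wrist [ 0.5 -0.   0.2] elbow [0.3 0.  0.7]
30 80 -1 [   1.6   32.3  -19.4  -78.5  -60.  -134.6] wrist [ 0.5 -0.   0.2] elbow [0.3 0.  0.7]
```

```bash
cat >> kin.py <<'E'
from scipy.spatial.transform import Slerp
def path(q,tgts,n=6,verbose=True):
    """warm-started IK along straight pose segments; tgts list of (name,P,R)"""
    P0,R0=fk(q,PAR)
    for name,P,Rm in tgts:
        sl=Slerp([0,1],R.concatenate([R0,Rm])); ok=True; dm=0
        for t in np.linspace(0,1,n+1)[1:]:
            s=ik(P0+(P-P0)*t,sl(t),q)
            if not s: ok=False;break
            dm=max(dm,np.abs(s[0]-q).max()); q=s[0]
        w=fk(q,PAR,full=True)[2]
        print(name,"OK" if ok else f"FAIL t={t:.2f}",np.round(q,0),"wrist",np.round(w[4],2),"step",round(dm),"ang",round(np.degrees((R0.inv()*Rm).magnitude())))
        P0,R0=P,Rm
    return q
E
python3 - <<'E'
from kin import *
q0=load()[-1][0]
cup=np.array([.516,.281,.050]); bowl=np.array([.606,.054,0])
def tcp(g,Rt): return np.array(g)+.011*Rt.apply([0,0,1])
for dl in(20,25):
  G=Rtool(60,dl); h=np.array([np.cos(np.pi/3),np.sin(np.pi/3),0])
  for php in(10,30,45):
    print("==",dl,php)
    U=Rtool(php,dl)
    f=np.radians(php);hp=np.array([np.cos(f),np.sin(f),0]);rt=np.array([np.sin(f),-np.cos(f),0])
    g=bowl-.02*hp-.025*rt+[0,0,.13]
    tilt=lambda a,d:Rtool(php,d)*R.from_rotvec([0,0,np.radians(a)])
    T=[("up",[.36,.0,.26],G),("pre",tcp(cup-.13*h,G),G),("grasp",tcp(cup,G),G),("lift",tcp(cup+[0,0,.1],G),G),("over",tcp(g+[0,0,.02],U),U)]
    for a,d in((60,dl),(100,dl-10),(130,dl-15)):
        Q=tilt(a,d); c=Q.apply(U.inv().apply([0,0,1])); 
        Q2=Q; T.append((f"tilt{a}/{d}: cup {np.degrees(np.arccos((Q*Rtool(php,dl).inv()).apply([0,0,1])[2])):.0f}",tcp(g,Q),Q))
    path(q0,T)
E
```

```text
== 20 10
up OK [-45.   6. -29. -65. -90.  38.] wrist [ 0.19 -0.3   0.39] step 22 ang 97
pre OK [-24.  38. -37. -90. -69.  74.] wrist [ 0.28 -0.12  0.17] step 7 ang 0
grasp OK [  -9.   38.  -33. -103.  -64.   70.] wrist [ 0.35 -0.01  0.17] step 3 ang 0
lift OK [ -6.  22. -32. -97. -60.  51.] wrist [ 0.35 -0.01  0.27] step 3 ang 0
over OK [ -30.   23.  -54. -136.  -60.   80.] wrist [0.25 0.02 0.27] step 9 ang 50
tilt60/20: cup 56 OK [ -31.   29.  -56. -138.  -66.   26.] wrist [0.25 0.02 0.25] step 9 ang 60
tilt100/10: cup 96 FAIL t=1.00 [ -34.   45.  -58. -137.  -88.    6.] wrist [0.24 0.01 0.2 ] step 5 ang 41
tilt130/5: cup 125 FAIL t=0.17 [ -34.   45.  -58. -137.  -88.    6.] wrist [0.24 0.01 0.2 ] step 0 ang 30
== 20 30
up OK [-45.   6. -29. -65. -90.  38.] wrist [ 0.19 -0.3   0.39] step 22 ang 97
pre OK [-24.  38. -37. -90. -69.  74.] wrist [ 0.28 -0.12  0.17] step 7 ang 0
grasp OK [  -9.   38.  -33. -103.  -64.   70.] wrist [ 0.35 -0.01  0.17] step 3 ang 0
lift OK [ -6.  22. -32. -97. -60.  51.] wrist [ 0.35 -0.01  0.27] step 3 ang 0
over OK [ -30.   20.  -38. -105.  -57.   57.] w
[... 2453 characters left out ...]
 ang 30
== 25 45
up OK [-42.   2. -28. -63. -87.  33.] wrist [ 0.19 -0.29  0.42] step 21 ang 93
pre OK [-21.  33. -36. -89. -64.  67.] wrist [ 0.29 -0.11  0.2 ] step 7 ang 0
grasp OK [  -6.   33.  -32. -101.  -57.   63.] wrist [ 0.35 -0.    0.2 ] step 3 ang 0
lift OK [ -1.  17. -30. -92. -53.  42.] wrist [ 0.35 -0.    0.3 ] step 4 ang 0
over OK [-24.  19. -26. -85. -58.  40.] wrist [ 0.34 -0.17  0.3 ] step 4 ang 15
tilt60/25: cup 54 OK [-25.  22. -27. -87. -59. -16.] wrist [ 0.34 -0.17  0.28] step 9 ang 60
tilt100/15: cup 92 OK [-32.  30. -29. -94. -70. -42.] wrist [ 0.33 -0.19  0.22] step 5 ang 41
tilt130/10: cup 120 OK [-34.  35. -29. -96. -76. -66.] wrist [ 0.32 -0.19  0.19] step 4 ang 30
```

```bash
cat > plan.py <<'E'
from kin import *
from plant import r
import math
def cur():
    s=r.get_state(); return s["tcp_pos"],R.from_euler("xyz",s["eef_rot"],degrees=True)
def tcp(g,Rt): return np.array(g)+.011*Rt.apply([0,0,1])
def rows(wps,start=None,v=.06,w=10,dp=3):
    """wps: (P,R[,v,w]) -> prints rows of each leg in interface units"""
    P0,R0=start or cur()
    for wp in wps:
        P,Rm=np.array(wp[0],float),wp[1]; vv,ww=(wp[2:] if len(wp)>2 else (v,w))
        n=max(1,math.ceil(np.linalg.norm(P-P0)/vv),math.ceil(np.degrees((R0.inv()*Rm).magnitude())/ww))
        sl=Slerp([0,1],R.concatenate([R0,Rm])); out=[]
        for k in range(n):
            a,b=sl(k/n),sl((k+1)/n)
            out.append([round(float(x),dp)+0. for x in np.r_[a.inv().apply((P-P0)/n)/.5,(a.inv()*b).as_rotvec(degrees=True)/60]])
        print("leg",n); [print(" ",o) for o in out]
        P0,R0=P,Rm
cup=np.array([.516,.281,.050]); bowl=np.array([.606,.054,0])
E
python3 - <<'E'
from plan import *
G=Rtool(60,20);h=np.array([.5,.866,0])
rows([([.35,0.03,.26],G),(tcp(cup-.13*h+[0,0,.02],G),G)])
E
```

```text
leg 10
  [-0.012, 0.056, -0.003, -0.035, -0.134, -0.085]
  [-0.017, 0.054, 0.001, -0.035, -0.134, -0.085]
  [-0.021, 0.053, 0.006, -0.035, -0.134, -0.085]
  [-0.025, 0.05, 0.011, -0.035, -0.134, -0.085]
  [-0.027, 0.047, 0.016, -0.035, -0.134, -0.085]
  [-0.029, 0.044, 0.022, -0.035, -0.134, -0.085]
  [-0.029, 0.041, 0.027, -0.035, -0.134, -0.085]
  [-0.028, 0.037, 0.033, -0.035, -0.134, -0.085]
  [-0.026, 0.033, 0.038, -0.035, -0.134, -0.085]
  [-0.023, 0.03, 0.043, -0.035, -0.134, -0.085]
leg 5
  [0.048, -0.007, 0.094, 0.0, 0.0, 0.0]
  [0.048, -0.007, 0.094, 0.0, 0.0, 0.0]
  [0.048, -0.007, 0.094, 0.0, 0.0, 0.0]
  [0.048, -0.007, 0.094, 0.0, 0.0, 0.0]
  [0.048, -0.007, 0.094, 0.0, 0.0, 0.0]
```

>>> carry_out(targets=[[-0.012,0.056,-0.003,-0.035,-0.134,-0.085],[-0.017,0.054,0.001,-0.035,-0.134,-0.085],[-0.021,0.053,0.006,-0.035,-0.134,-0.085],[-0.025,0.05,0.011,-0.035,-0.134,-0.085],[-0.027,0.047,0.016,-0.035,-0.134,-0.085]])

```text
time_s: 1.72
tcp_pos: [0.3421, -0.1143, 0.2555]
eef_rot: [167.1, 26.4, -150.0]
contact_force: [-1.2, -0.4, -0.6]
gripper_width: 0.0877
gripper_force: 0.0
```

>>> carry_out(targets=[[-0.029,0.044,0.022,-0.035,-0.134,-0.085],[-0.029,0.041,0.027,-0.035,-0.134,-0.085],[-0.028,0.037,0.033,-0.035,-0.134,-0.085],[-0.026,0.033,0.038,-0.035,-0.134,-0.085],[-0.023,0.03,0.043,-0.035,-0.134,-0.085]])

```text
time_s: 2.35
tcp_pos: [0.3494, 0.027, 0.2612]
eef_rot: [-178.1, 70.3, -118.4]
contact_force: [-0.5, 0.6, -1.2]
gripper_width: 0.0873
gripper_force: 0.0
```

```bash
python3 st.py; python3 - <<'E'
from plan import *
G=Rtool(60,20);h=np.array([.5,.866,0])
s,_=fit();print("fit",s.cost)
rows([(tcp(cup-.13*h+[0,0,.02],G),G)])
E
```

```text
time_s 2.35
joints [-43.9049   3.8521 -31.8535 -66.3018 -88.9631  38.5227]
tcp_pos [0.3494 0.027  0.2612]
eef_rot [-178.0962   70.302  -118.3807]
contact_force [-0.4727  0.6122 -1.2289]
gripper_width 0.08729536484124287
gripper_force 0.0
fit 2.8557080277405717e-08
leg 5
  [0.049, -0.006, 0.095, -0.001, 0.001, 0.002]
  [0.049, -0.006, 0.096, -0.001, 0.001, 0.002]
  [0.049, -0.006, 0.096, -0.001, 0.001, 0.002]
  [0.048, -0.006, 0.096, -0.001, 0.001, 0.002]
  [0.048, -0.007, 0.096, -0.001, 0.001, 0.002]
```

>>> carry_out(targets=[[0.049,-0.006,0.096,0,0,0.002],[0.049,-0.006,0.096,0,0,0.002],[0.049,-0.006,0.096,0,0,0.002],[0.049,-0.006,0.096,0,0,0.002],[0.048,-0.007,0.096,0,0,0.002]])

```text
time_s: 2.98
tcp_pos: [0.4561, 0.1788, 0.0627]
eef_rot: [179.4, 70.0, -120.9]
contact_force: [0.8, -0.4, 1.3]
gripper_width: 0.0876
gripper_force: 0.0
```

```bash
python3 - <<'E'
from plan import *
import cv2
G=Rtool(60,20);h=np.array([.5,.866,0])
print(cur()[0],cur()[1].as_euler("xyz",degrees=True))
a=r.capture("scene")[:,:,::-1];b=r.capture("top")[:,:,::-1]
c=lambda im,x,y:cv2.resize(im[y:y+150,x:x+110],(396,540),interpolation=cv2.INTER_CUBIC)
cv2.imwrite("pics/pre.png",np.hstack([c(a,330,180),c(b,130,150)]))
rows([(tcp(cup-.13*h,G),G),(tcp(cup,G),G,.05,10)])
E
```

```text
[0.45608216 0.17884689 0.06269448] [ 179.42128089   70.03616096 -120.87325158]
leg 1
  [0.024, -0.006, 0.005, 0.001, -0.001, -0.016]
leg 3
  [-0.03, 0.0, 0.081, 0.0, 0.0, 0.0]
  [-0.03, 0.0, 0.081, 0.0, 0.0, 0.0]
  [-0.03, 0.0, 0.081, 0.0, 0.0, 0.0]
```

View pics/pre.png

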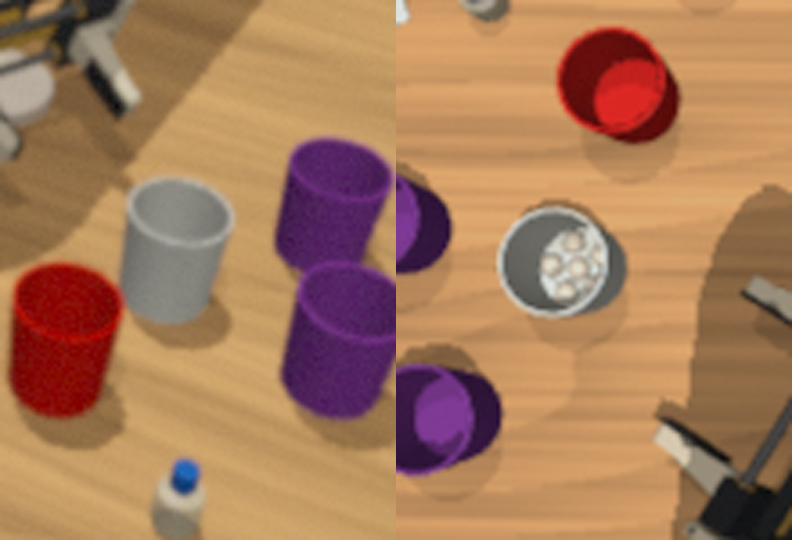

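The crop shows the open fingers lined up on the grey cup, which holds white balls. The cup rim is at crop (553,262), the fingertips near (668,440) and (752,290), and the red and purple cups are clear. Now reaching in.

>>> carry_out(targets=[[0.024,-0.006,0.005,0,0,-0.016],[-0.03,0,0.081,0,0,0],[-0.03,0,0.081,0,0,0],[-0.03,0,0.081,0,0,0],[0,0,0,0,0,0]])

```text
time_s: 3.7
tcp_pos: [0.5224, 0.2892, 0.0545]
eef_rot: [-177.6, 70.2, -117.6]
contact_force: [-0.2, -0.1, -0.3]
gripper_width: 0.088
gripper_force: 0.0
```

>>> carry_out(targets=[[0,0,0,0,0,0],[0,0,0,0,0,0],[0,0,0,0,0,0],[0,0,0,0,0,0],[0,0,0,0,0,0]], hand=0, squeeze=20)

```text
time_s: 4.32
tcp_pos: [0.522, 0.2877, 0.0536]
eef_rot: [-178.2, 70.2, -118.3]
contact_force: [-1.7, -3.0, 6.0]
gripper_width: 0.0653
gripper_force: 19.8
```

```bash
python3 st.py; python3 - <<'E'
from plan import *
P,G=cur(); 
php=35;f=np.radians(php);hp=np.array([np.cos(f),np.sin(f),0]);rt=np.array([np.sin(f),-np.cos(f),0])
g=bowl-.02*hp-.025*rt+[0,0,.13]
U=Rtool(php,20)
rows([(P+[0,0,.1],G,.04,5),(tcp(g+[0,0,.02],U),U,.045,6)])
E
```

```text
time_s 4.325
joints [  -9.2583   37.1034  -33.0535 -102.9124  -64.3358   70.0619]
tcp_pos [0.522  0.2877 0.0536]
eef_rot [-178.1901   70.173  -118.2903]
contact_force [-1.7273 -3.0409  6.0144]
gripper_width 0.06531919765584786
gripper_force 19.846312259240904
leg 3
  [-0.063, -0.001, -0.023, 0.0, 0.0, 0.0]
  [-0.063, -0.001, -0.023, 0.0, 0.0, 0.0]
  [-0.063, -0.001, -0.023, 0.0, 0.0, 0.0]
leg 6
  [0.021, -0.054, -0.049, 0.065, 0.001, 0.025]
  [0.019, -0.058, -0.045, 0.065, 0.001, 0.025]
  [0.018, -0.061, -0.041, 0.065, 0.001, 0.025]
  [0.016, -0.064, -0.037, 0.065, 0.001, 0.025]
  [0.014, -0.067, -0.032, 0.065, 0.001, 0.025]
  [0.013, -0.07, -0.027, 0.065, 0.001, 0.025]
```

>>> carry_out(targets=[[-0.03,0,-0.01,0,0,0],[-0.063,0,-0.023,0,0,0],[-0.063,0,-0.023,0,0,0],[-0.04,0,-0.014,0,0,0],[0,0,0,0,0,0]])

```text
time_s: 4.95
tcp_pos: [0.5213, 0.289, 0.1589]
eef_rot: [-177.6, 70.2, -117.6]
contact_force: [-0.7, -0.0, -2.2]
gripper_width: 0.0658
gripper_force: 20.0
```

```bash
python3 st.py; python3 - <<'E'
from plan import *
php=35;f=np.radians(php);hp=np.array([np.cos(f),np.sin(f),0]);rt=np.array([np.sin(f),-np.cos(f),0])
g=bowl-.02*hp-.025*rt+[0,0,.13]
U=Rtool(php,20)
rows([(tcp(g+[0,0,.02],U),U,.045,6)])
tilt=lambda a,d:Rtool(php,d)*R.from_rotvec([0,0,np.radians(a)])
rows([(tcp(g,Q),Q,.04,9) for Q in (tilt(70,18),tilt(130,5))],start=(tcp(g+[0,0,.02],U),U))
for Q in (tilt(70,18),tilt(130,5),tilt(140,5)): 
  M=(Q*U.inv()).as_matrix(); c=M[:,2]; lowr=np.array([0,0,-1])+c*c[2]; lowr/=np.linalg.norm(lowr)
  print("cup axis",c,np.degrees(np.arccos(c[2])),"lip",g+.025*c+.034*lowr,"minus bowl",(g+.025*c+.034*lowr-bowl))
E
```

```text
time_s 4.95
joints [ -5.4472  19.7455 -31.4131 -96.3235 -59.233   49.3815]
tcp_pos [0.5213 0.289  0.1589]
eef_rot [-177.5588   70.1603 -117.648 ]
contact_force [-0.7298 -0.0428 -2.197 ]
gripper_width 0.06582918087716132
gripper_force 20.005963441742267
leg 6
  [0.023, -0.055, -0.048, 0.065, 0.001, 0.026]
  [0.021, -0.058, -0.044, 0.065, 0.001, 0.026]
  [0.02, -0.062, -0.04, 0.065, 0.001, 0.026]
  [0.018, -0.065, -0.036, 0.065, 0.001, 0.026]
  [0.016, -0.068, -0.032, 0.065, 0.001, 0.026]
  [0.014, -0.07, -0.027, 0.065, 0.001, 0.026]
leg 8
  [0.005, 0.0, 0.002, -0.003, -0.004, 0.146]
  [0.005, -0.001, 0.002, -0.003, -0.004, 0.146]
  [0.004, -0.001, 0.002, -0.003, -0.004, 0.146]
  [0.004, -0.002, 0.002, -0.003, -0.004, 0.146]
  [0.004, -0.003, 0.002, -0.003, -0.004, 0.146]
  [0.003, -0.003, 0.002, -0.003, -0.004, 0.146]
  [0.003, -0.004, 0.002, -0.003, -0.004, 0.146]
  [0.002, -0.004, 0.002, -0.003, -0.004, 0.146]
leg 7
  [0.0, 0.001, 0.0, -0.032, 0.006, 0.142]
  [0.0, 0.001, 0.0, -0.032, 0.006, 0.142]
  [0.0, 0.001, 0.0, -0.032, 0.006, 0.142]
  [0.0, 0.001, 0.0, -0.032, 0.006, 0.142]
  [0.0, 0.001, 0.0, -0.032, 0.006, 0.142]
  [0.0, 0.001, 0.0, -0.032, 0.006, 0.142]
  [0.0, 0.001, 0.0, -0.032, 0.006, 0.142]
cup axis [ 0.32138159 -0.85293728  0.41135371] 65.71009890209568 lip [0.58824349 0.02859605 0.10929367] minus bowl [-0.01775651 -0.02540395  0.10929367]
cup axis [ 0.09066302 -0.81528716 -0.57191526] 124.88389127622943 lip [0.575395   0.06195108 0.08781149] minus bowl [-0.030605    0.00795108  0.08781149]
cup axis [ 0.01596028 -0.72620014 -0.68729806] 133.41660549529422 lip [0.5751631  0.06821476 0.08812078] minus bowl [-0.0308369   0.01421476  0.08812078]
```

>>> carry_out(targets=[[0.023,-0.055,-0.048,0.065,0.001,0.026],[0.021,-0.058,-0.044,0.065,0.001,0.026],[0.02,-0.062,-0.04,0.065,0.001,0.026],[0.018,-0.065,-0.036,0.065,0.001,0.026],[0.016,-0.068,-0.032,0.065,0.001,0.026]])

```text
time_s: 5.58
tcp_pos: [0.5731, 0.1042, 0.1442]
eef_rot: [179.4, 69.8, -141.7]
contact_force: [0.6, -0.0, -1.4]
gripper_width: 0.0655
gripper_force: 20.0
```

```bash
python3 - <<'E'
from plan import *
php=35;U=Rtool(php,20)
tilt=lambda a,d:Rtool(php,d)*R.from_rotvec([0,0,np.radians(a)])
X,Y,Z=np.meshgrid(np.linspace(-.039,.039,9),np.linspace(-.0965,.0965,25),np.linspace(-.2,-.058,15))
B=np.c_[X.ravel(),Y.ravel(),Z.ravel()]
X,Y,Z=np.meshgrid(np.linspace(-.0095,.0095,3),np.r_[np.linspace(-.056,-.034,5),np.linspace(.034,.056,5)],np.linspace(-.058,.008,9))
F=np.c_[X.ravel(),Y.ravel(),Z.ravel()]
for gz in(.125,.135):
 for g in ([.612,.082],[.602,.092],[.597,.082]):
  g=np.r_[g,gz]
  for a,d in((70,18),(100,12),(130,5),(140,5)):
   Q=tilt(a,d);P=tcp(g,Q); o=[]
   for pts in(B,F):
     p=P+Q.apply(pts); inn=np.hypot(*(p[:,:2]-bowl[:2]).T)<.064
     o.append((p[inn,2].min() if inn.any() else 9,p[:,2].min()))
   c=(Q*U.inv()).apply([0,0,1]); lowr=np.array([0,0,-1])+c*c[2]; lowr/=np.linalg.norm(lowr)
   print(g,a,"body over bowl/min",np.round(o[0],3),"fingers",np.round(o[1],3),"lip",np.round(g+.025*c+.034*lowr-bowl,3),"ax",np.round(c,2))
E
```

```text
[0.612 0.082 0.125] 70 body over bowl/min [0.041 0.041] fingers [0.066 0.066] lip [ 0.019 -0.006  0.104] ax [ 0.32 -0.85  0.41]
[0.612 0.082 0.125] 100 body over bowl/min [0.035 0.035] fingers [0.065 0.065] lip [0.011 0.007 0.089] ax [ 0.23 -0.97 -0.09]
[0.612 0.082 0.125] 130 body over bowl/min [0.03 0.03] fingers [0.075 0.075] lip [0.006 0.027 0.083] ax [ 0.09 -0.82 -0.57]
[0.612 0.082 0.125] 140 body over bowl/min [0.053 0.038] fingers [0.081 0.08 ] lip [0.006 0.033 0.083] ax [ 0.02 -0.73 -0.69]
[0.602 0.092 0.125] 70 body over bowl/min [0.044 0.041] fingers [0.066 0.066] lip [0.009 0.004 0.104] ax [ 0.32 -0.85  0.41]
[0.602 0.092 0.125] 100 body over bowl/min [0.035 0.035] fingers [0.065 0.065] lip [0.001 0.017 0.089] ax [ 0.23 -0.97 -0.09]
[0.602 0.092 0.125] 130 body over bowl/min [0.049 0.03 ] fingers [0.077 0.075] lip [-0.004  0.037  0.083] ax [ 0.09 -0.82 -0.57]
[0.602 0.092 0.125] 140 body over bowl/min [0.063 0.038] fingers [0.089 0.08 ] lip [-0.004  0.043  0.083] ax [ 0.02 -0.73 -0.69]
[0.597 0.082 0.125] 70 body over bowl/min [0.057 0.041] fingers [0.066 0.066] lip [ 0.0
[... 1255 characters left out ...]
0.085] lip [-0.004  0.037  0.093] ax [ 0.09 -0.82 -0.57]
[0.602 0.092 0.135] 140 body over bowl/min [0.073 0.048] fingers [0.099 0.09 ] lip [-0.004  0.043  0.093] ax [ 0.02 -0.73 -0.69]
[0.597 0.082 0.135] 70 body over bowl/min [0.067 0.051] fingers [0.076 0.076] lip [ 0.004 -0.006  0.114] ax [ 0.32 -0.85  0.41]
[0.597 0.082 0.135] 100 body over bowl/min [0.045 0.045] fingers [0.075 0.075] lip [-0.004  0.007  0.099] ax [ 0.23 -0.97 -0.09]
[0.597 0.082 0.135] 130 body over bowl/min [0.059 0.04 ] fingers [0.085 0.085] lip [-0.009  0.027  0.093] ax [ 0.09 -0.82 -0.57]
[0.597 0.082 0.135] 140 body over bowl/min [0.073 0.048] fingers [0.094 0.09 ] lip [-0.009  0.033  0.093] ax [ 0.02 -0.73 -0.69]
```

```bash
cat > clr.py <<'E'
from plan import *
X,Y,Z=np.meshgrid(np.linspace(-.039,.039,9),np.linspace(-.0965,.0965,25),np.linspace(-.2,-.058,15))
B=np.c_[X.ravel(),Y.ravel(),Z.ravel()]
sch=((0,20),(50,20),(70,18),(85,15),(100,12),(115,8),(130,5),(140,5))
def tilt(php,a,d): return Rtool(php,d)*R.from_rotvec([0,0,np.radians(a)])
def clear(php,g):
    m=9
    for a,d in sch:
        Q=tilt(php,a,d);p=tcp(g,Q)+Q.apply(B); inn=np.hypot(*(p[:,:2]-bowl[:2]).T)<.066
        if inn.any(): m=min(m,p[inn,2].min()-.064)
    return m
def lip(php,g,a,d):
    c=(tilt(php,a,d)*Rtool(php,20).inv()).apply([0,0,1]); l=np.array([0,0,-1])+c*c[2]; l/=np.linalg.norm(l)
    return g+.025*c+.034*l-bowl,c
E
python3 - <<'E'
from clr import *
for gz in(.135,.15):
 for php in(15,25,35,45):
  best=[]
  for ux in np.arange(-.04,.02,.005):
   for uy in np.arange(-.03,.05,.005):
    g=bowl+[ux,uy,gz]; l,c=lip(php,g,95,12)
    e=l[:2]+.02*c[:2]/np.hypot(*c[:2])   # landing estimate
    cl=clear(php,g)
    if cl>.008: best.append((np.hypot(*e),ux,uy,cl))
  b=min(best); print(gz,php,np.round(b,3),np.round(lip(php,bowl+[b[1],b[2],gz],95,12),3).tolist())
E
```

```text
0.135 15 [ 0.019 -0.015  0.045  0.02 ] [[-0.017, 0.02, 0.101], [-0.097, -0.995, -0.009]]
0.135 25 [ 0.017 -0.02   0.04   0.012] [[-0.018, 0.015, 0.101], [0.077, -0.997, -0.009]]
0.135 35 [ 0.019 -0.03   0.045  0.009] [[-0.024, 0.021, 0.101], [0.249, -0.968, -0.009]]
0.135 45 [ 0.017 -0.035  0.035  0.009] [[-0.025, 0.013, 0.101], [0.413, -0.911, -0.009]]
0.15 15 [ 0.014 -0.01   0.045  0.012] [[-0.012, 0.02, 0.116], [-0.097, -0.995, -0.009]]
0.15 25 [ 0.015 -0.015  0.035  0.011] [[-0.013, 0.01, 0.116], [0.077, -0.997, -0.009]]
0.15 35 [ 0.014 -0.025  0.04   0.012] [[-0.019, 0.016, 0.116], [0.249, -0.968, -0.009]]
0.15 45 [ 0.013 -0.03   0.035  0.009] [[-0.02, 0.013, 0.116], [0.413, -0.911, -0.009]]
```

```bash
python3 - <<'E'
from clr import *
php=40;g=bowl+[-.032,.036,.135]; print(clear(php,g))
s=r.get_state()
W=[(tcp(g,tilt(php,a,d)),tilt(php,a,d)) for a,d in((0,20),(70,20),(95,14),(110,10),(140,5))]
path(s["joints"],[(str(i),*w) for i,w in enumerate(W)])
rows([(*w,.05,x) for w,x in zip(W,(8,9,5,5,8))])
E
```

```text
0.012176075491510618
0 OK [-27.  24. -33. -98. -61.  55.] wrist [ 0.32 -0.13  0.26] step 0 ang 1
1 OK [-27.  24. -33. -98. -61. -15.] wrist [ 0.32 -0.13  0.26] step 12 ang 70
2 OK [ -30.   30.  -34. -102.  -69.  -31.] wrist [ 0.31 -0.13  0.22] step 3 ang 26
3 OK [ -32.   34.  -35. -103.  -74.  -41.] wrist [ 0.3  -0.14  0.2 ] step 2 ang 16
4 OK [ -33.   40.  -35. -105.  -81.  -65.] wrist [ 0.3  -0.14  0.17] step 4 ang 30
leg 1
  [0.023, -0.023, 0.013, -0.016, -0.003, -0.01]
leg 8
  [0.0, 0.0, 0.0, 0.0, 0.0, 0.146]
  [0.0, 0.0, 0.0, 0.0, 0.0, 0.146]
  [0.0, 0.0, 0.0, 0.0, 0.0, 0.146]
  [0.0, 0.0, 0.0, 0.0, 0.0, 0.146]
  [0.0, 0.0, 0.0, 0.0, 0.0, 0.146]
  [0.0, 0.0, 0.0, 0.0, 0.0, 0.146]
  [0.0, 0.0, 0.0, 0.0, 0.0, 0.146]
  [0.0, 0.0, 0.0, 0.0, 0.0, 0.146]
leg 6
  [0.0, 0.0, 0.0, -0.017, -0.002, 0.069]
  [0.0, 0.0, 0.0, -0.017, -0.002, 0.069]
  [0.0, 0.0, 0.0, -0.017, -0.002, 0.069]
  [0.0, 0.0, 0.0, -0.017, -0.002, 0.069]
  [0.0, 0.0, 0.0, -0.017, -0.002, 0.069]
  [0.0, 0.0, 0.0, -0.017, -0.002, 0.069]
leg 4
  [0.0, 0.0, 0.0, -0.016, 0.004, 0.062]
  [0.0, 0.0, 0.0, -0.016, 0.004, 0.062]
  [0.0, 0.0, 0.0, -0.016, 0.004, 0.062]
  [0.0, 0.0, 0.0, -0.016, 0.004, 0.062]
leg 4
  [0.0, 0.0, 0.0, -0.017, 0.012, 0.125]
  [0.0, 0.0, 0.0, -0.017, 0.012, 0.125]
  [0.0, 0.0, 0.0, -0.017, 0.012, 0.125]
  [0.0, 0.0, 0.0, -0.017, 0.012, 0.125]
```

>>> carry_out(targets=[[0.023,-0.023,0.013,-0.016,-0.003,-0.01],[0,0,0,0,0,0.146],[0,0,0,0,0,0.146],[0,0,0,0,0,0.146],[0,0,0,0,0,0.146]])

```text
time_s: 6.2
tcp_pos: [0.5817, 0.0979, 0.1311]
eef_rot: [122.2, 50.1, 155.9]
contact_force: [-0.4, -0.2, -0.8]
gripper_width: 0.0654
gripper_force: 20.0
```

>>> carry_out(targets=[[0,0,0,0,0,0.146],[0,0,0,0,0,0.146],[0,0,0,0,0,0.146],[0,0,0,0,0,0.146],[0,0,0,-0.017,-0.002,0.069]])

```text
time_s: 6.82
tcp_pos: [0.5819, 0.0981, 0.1317]
eef_rot: [109.6, 14.7, 135.5]
contact_force: [0.1, 0.5, -1.7]
gripper_width: 0.0653
gripper_force: 20.0
```

>>> carry_out(targets=[[0,0,0,-0.017,-0.002,0.069],[0,0,0,-0.017,-0.002,0.069],[0,0,0,-0.017,-0.002,0.069],[0,0,0,-0.017,-0.002,0.069],[0,0,0,-0.017,-0.002,0.069]])

```text
time_s: 7.45
tcp_pos: [0.5819, 0.0978, 0.1313]
eef_rot: [103.9, -4.9, 129.0]
contact_force: [0.5, -0.7, -0.9]
gripper_width: 0.0652
gripper_force: 20.0
```

>>> carry_out(targets=[[0,0,0,-0.016,0.004,0.062],[0,0,0,-0.016,0.004,0.062],[0,0,0,-0.016,0.004,0.062],[0,0,0,-0.016,0.004,0.062],[0,0,0,0,0,0]])

```text
time_s: 8.07
tcp_pos: [0.5819, 0.0978, 0.1312]
eef_rot: [100.6, -19.6, 126.7]
contact_force: [-0.1, -0.0, -2.0]
gripper_width: 0.0653
gripper_force: 20.0
```

>>> carry_out(targets=[[0,0,0,-0.017,0.012,0.125],[0,0,0,-0.017,0.012,0.125],[0,0,0,-0.017,0.012,0.125],[0,0,0,-0.017,0.012,0.125],[0,0,0,0,0,0]])

```text
time_s: 8.7
tcp_pos: [0.5821, 0.0979, 0.132]
eef_rot: [97.7, -49.5, 124.5]
contact_force: [0.9, 0.5, -0.5]
gripper_width: 0.0659
gripper_force: 19.9
```

```bash
python3 st.py; python3 - <<'E'
from plan import *
import cv2
a=r.capture("scene")[:,:,::-1];b=r.capture("top")[:,:,::-1]
c=lambda im,x,y:cv2.resize(im[y:y+150,x:x+110],(396,540),interpolation=cv2.INTER_CUBIC)
cv2.imwrite("pics/pour.png",np.hstack([c(a,220,150),c(b,215,110)]))
E
```

```text
time_s 8.7
joints [ -33.3445   39.9185  -34.8094 -104.4804  -80.9467  -64.5692]
tcp_pos [0.5821 0.0979 0.132 ]
eef_rot [ 97.6737 -49.482  124.5041]
contact_force [ 0.9071  0.4535 -0.4673]
gripper_width 0.06586078060961706
gripper_force 19.947273187553947
```

View pics/pour.png

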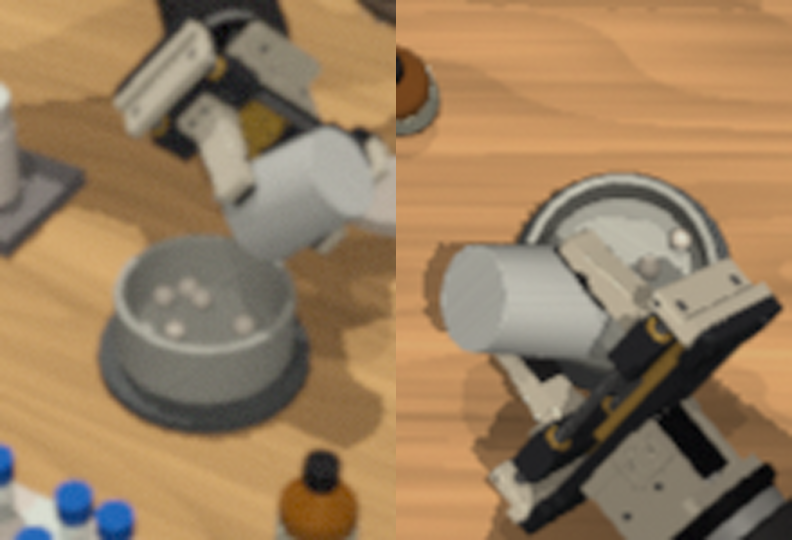

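The crop shows five balls in the bowl at left-crop (163,295), (188,286), (200,297), (175,328) and (244,324). A sixth may be hidden behind the near wall, so I'll check once the arm is clear.

```bash
python3 - <<'E'
from clr import *
php=40;g=bowl+[-.032,.036,.135]
G=Rtool(60,20); pl=np.array([.49,.22,.05])
s=r.get_state()
W=[(tcp(g,tilt(php,a,d)),tilt(php,a,d)) for a,d in((70,18),(0,20))]+[(tcp(pl+[0,0,.04],G),G)]
path(s["joints"],[(str(i),*w) for i,w in enumerate(W)])
rows([(*w,.04,x) for w,x in zip(W,(10.2,10.2,8))])
E
```

```text
0 OK [ -28.   26.  -33. -100.  -63.  -12.] wrist [ 0.31 -0.13  0.25] step 10 ang 71
1 OK [-27.  24. -33. -98. -61.  55.] wrist [ 0.32 -0.13  0.26] step 11 ang 70
2 OK [-15.  31. -34. -95. -66.  64.] wrist [ 0.32 -0.07  0.21] step 2 ang 20
leg 7
  [0.0, 0.0, 0.0, 0.032, -0.009, -0.165]
  [0.0, 0.0, 0.0, 0.032, -0.009, -0.165]
  [0.0, 0.0, 0.0, 0.032, -0.009, -0.165]
  [0.0, 0.0, 0.0, 0.032, -0.009, -0.165]
  [0.0, 0.0, 0.0, 0.032, -0.009, -0.165]
  [0.0, 0.0, 0.0, 0.032, -0.009, -0.165]
  [0.0, 0.0, 0.0, 0.032, -0.009, -0.165]
leg 7
  [0.0, 0.0, 0.0, 0.003, 0.004, -0.167]
  [0.0, 0.0, 0.0, 0.003, 0.004, -0.167]
  [0.0, 0.0, 0.0, 0.003, 0.004, -0.167]
  [0.0, 0.0, 0.0, 0.003, 0.004, -0.167]
  [0.0, 0.0, 0.0, 0.003, 0.004, -0.167]
  [0.0, 0.0, 0.0, 0.003, 0.004, -0.167]
  [0.0, 0.0, 0.0, 0.003, 0.004, -0.167]
leg 5
  [0.014, 0.063, 0.013, -0.063, 0.0, -0.023]
  [0.013, 0.062, 0.017, -0.063, 0.0, -0.023]
  [0.011, 0.061, 0.021, -0.063, 0.0, -0.023]
  [0.01, 0.06, 0.025, -0.063, 0.0, -0.023]
  [0.009, 0.058, 0.029, -0.063, 0.0, -0.023]
```

>>> carry_out(targets=[[0,0,0,0,0,0],[0,0,0,0,0,0],[0,0,0,0,0,0],[0,0,0,0.032,-0.009,-0.165],[0,0,0,0.032,-0.009,-0.165]])

```text
time_s: 9.43
tcp_pos: [0.5822, 0.0978, 0.1328]
eef_rot: [99.9, -29.5, 127.1]
contact_force: [-0.5, -0.1, -1.8]
gripper_width: 0.0652
gripper_force: 19.9
```

>>> carry_out(targets=[[0,0,0,0.032,-0.009,-0.165],[0,0,0,0.032,-0.009,-0.165],[0,0,0,0.032,-0.009,-0.165],[0,0,0,0.032,-0.009,-0.165],[0,0,0,0.032,-0.009,-0.165]])

```text
time_s: 10.05
tcp_pos: [0.5822, 0.098, 0.1333]
eef_rot: [109.2, 19.3, 136.7]
contact_force: [0.1, 0.5, -1.1]
gripper_width: 0.0657
gripper_force: 20.0
```

>>> carry_out(targets=[[0,0,0,0.003,0.004,-0.167],[0,0,0,0.003,0.004,-0.167],[0,0,0,0.003,0.004,-0.167],[0,0,0,0.003,0.004,-0.167],[0,0,0,0.003,0.004,-0.167]])

```text
time_s: 10.68
tcp_pos: [0.582, 0.0981, 0.1331]
eef_rot: [136.4, 62.6, 173.4]
contact_force: [-0.7, 0.2, -0.2]
gripper_width: 0.0655
gripper_force: 20.0
```

>>> carry_out(targets=[[0,0,0,0.003,0.004,-0.167],[0,0,0,0.003,0.004,-0.167],[0.014,0.063,0.013,-0.063,0,-0.023],[0.013,0.062,0.017,-0.063,0,-0.023],[0.011,0.061,0.021,-0.063,0,-0.023]])

```text
time_s: 11.3
tcp_pos: [0.5282, 0.1789, 0.1054]
eef_rot: [179.7, 70.0, -127.8]
contact_force: [-1.0, -0.3, -0.5]
gripper_width: 0.066
gripper_force: 20.0
```

>>> carry_out(targets=[[0.01,0.06,0.025,-0.063,0,-0.023],[0.009,0.058,0.029,-0.063,0,-0.023],[0,0,0,0,0,0]])

```text
time_s: 11.68
tcp_pos: [0.4929, 0.2317, 0.0867]
eef_rot: [179.4, 69.9, -120.0]
contact_force: [0.2, 0.9, -1.4]
gripper_width: 0.0655
gripper_force: 20.0
```

```bash
python3 st.py; python3 - <<'E'
from plan import *
import cv2
a=r.capture("scene")[:,:,::-1];b=r.capture("top")[:,:,::-1]
c=lambda im,x,y:cv2.resize(im[y:y+150,x:x+110],(396,540),interpolation=cv2.INTER_CUBIC)
cv2.imwrite("pics/placed.png",np.hstack([c(a,250,150),c(b,190,130)]))
G=Rtool(60,20)
rows([([*tcp([.49,.22,.05],G)[:2],.0565],G,.02,8)])
E
```

```text
time_s 11.675
joints [-14.977   30.959  -34.3252 -94.3563 -65.8283  63.4399]
tcp_pos [0.4929 0.2317 0.0867]
eef_rot [ 179.4211   69.94   -120.0282]
contact_force [ 0.1502  0.9152 -1.4172]
gripper_width 0.06548397071474021
gripper_force 19.989182699307406
leg 2
  [0.029, -0.001, 0.01, 0.003, 0.0, 0.001]
  [0.029, -0.001, 0.01, 0.003, 0.0, 0.001]
```

View pics/placed.png

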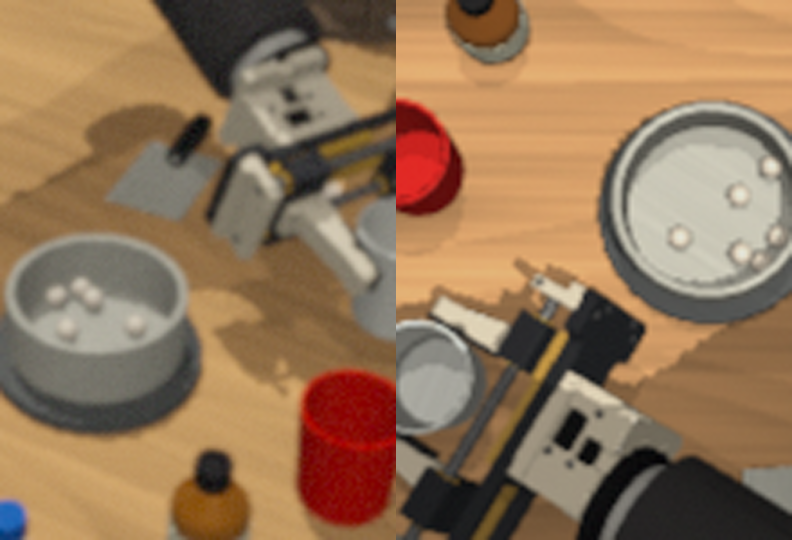

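All six balls are in the bowl, at right-crop (771,166), (738,194), (680,237), (740,252), (758,260) and (777,235). The cup is empty at (430,375). Lowering it now.

>>> carry_out(targets=[[0.026,0,0.01,0.003,0,0],[0.02,0,0.007,0.003,0,0],[0.01,0,0.004,0,0,0],[0,0,0,0,0,0]])

```text
time_s: 12.28
tcp_pos: [0.4954, 0.2293, 0.058]
eef_rot: [-179.5, 70.0, -119.7]
contact_force: [0.4, 0.1, -1.4]
gripper_width: 0.0657
gripper_force: 20.0
```

>>> carry_out(targets=[[0.003,0,0.001,0,0,0],[0,0,0,0,0,0]])

```text
time_s: 12.52
tcp_pos: [0.4953, 0.2295, 0.0569]
eef_rot: [-179.3, 70.0, -119.4]
contact_force: [0.4, -0.2, -0.9]
gripper_width: 0.0655
gripper_force: 20.0
```

>>> carry_out(targets=[[0.004,0,0.001,0,0,0],[0,0,0,0,0,0]])

```text
time_s: 12.78
tcp_pos: [0.4951, 0.2294, 0.0545]
eef_rot: [-179.4, 70.0, -119.5]
contact_force: [-0.1, -0.1, -2.3]
gripper_width: 0.0658
gripper_force: 20.0
```

>>> carry_out(targets=[[0.003,0,0.001,0,0,0],[0,0,0,0,0,0]])

```text
time_s: 13.02
tcp_pos: [0.4951, 0.2295, 0.0535]
eef_rot: [-179.3, 70.1, -119.4]
contact_force: [-1.3, -1.7, 5.0]
gripper_width: 0.0658
gripper_force: 19.8
```

>>> carry_out(targets=[[-0.001,0,0,0,0,0],[0,0,0,0,0,0],[0,0,0,0,0,0],[0,0,0,0,0,0]], hand=1)

```text
time_s: 13.52
tcp_pos: [0.4951, 0.2295, 0.0533]
eef_rot: [-179.4, 70.0, -119.5]
contact_force: [0.4, -0.2, -0.8]
gripper_width: 0.0875
gripper_force: 0.0
```

>>> carry_out(targets=[[0.02,0,-0.055,0,0,0],[0.03,0,-0.081,0,0,0],[0.03,0,-0.081,0,0,0],[-0.02,0,-0.1,0,0,0]])

```text
time_s: 14.02
tcp_pos: [0.4141, 0.0907, 0.0783]
eef_rot: [179.8, 70.0, -120.3]
contact_force: [0.9, -0.3, 0.9]
gripper_width: 0.0873
gripper_force: 0.0
```

```bash
python3 st.py; python3 - <<'E'
from plan import *
import cv2
a=r.capture("scene")[:,:,::-1];b=r.capture("top")[:,:,::-1]
c=lambda im,x,y:cv2.resize(im[y:y+150,x:x+110],(396,540),interpolation=cv2.INTER_CUBIC)
cv2.imwrite("pics/rel.png",np.hstack([c(a,310,150),c(b,140,130)]))
s=r.get_state()
# jars: tool down, closing along x
jl=np.array([.5346,-.1905,.060]);jr=np.array([.5356,-.3295,.060])
for sy in(1,-1):
  D=R.from_matrix(np.c_[[0,sy,0],[sy,0,0],[0,0,-1]])
  print(sy); path(s["joints"],[("up",s["tcp_pos"]+[-.0,-.1,.15],R.from_euler("xyz",s["eef_rot"],degrees=True)),("hov",tcp(jl+[0,0,.12],D),D),("l",tcp(jl,D),D),("r+",tcp(jr+[0,0,.12],D),D),("r",tcp(jr,D),D),("bowl",tcp(bowl+[0,0,.155],D),D)],n=10)
E
```

```text
time_s 14.025
joints [-34.3732  32.6652 -36.1831 -78.5784 -72.8985  67.8064]
tcp_pos [0.4141 0.0907 0.0783]
eef_rot [ 179.7848   69.9675 -120.3043]
contact_force [ 0.8827 -0.2588  0.868 ]
gripper_width 0.08733417261447662
gripper_force 0.0
1
up OK [-42.  13. -26. -67. -86.  40.] wrist [ 0.24 -0.31  0.36] step 3 ang 0
hov FAIL t=1.00 [   4.    6.  -28.    3.  -46. -173.] wrist [ 0.46 -0.16  0.54] step 51 ang 156
l FAIL t=0.10 [   4.    6.  -28.    3.  -46. -173.] wrist [ 0.46 -0.16  0.54] step 0 ang 0
r+ FAIL t=0.10 [   4.    6.  -28.    3.  -46. -173.] wrist [ 0.46 -0.16  0.54] step 0 ang 0
r OK [ -14.   26.  -18.    0.  -46. -166.] wrist [ 0.54 -0.33  0.42] step 17 ang 0
bowl FAIL t=0.30 [  -6.   23.  -20.   -0.  -47. -174.] wrist [ 0.55 -0.25  0.44] step 4 ang 0
-1
up OK [-42.  13. -26. -67. -86.  40.] wrist [ 0.24 -0.31  0.36] step 3 ang 0
hov OK [  0.  13. -18.  -0. -58.  -0.] wrist [ 0.53 -0.19  0.54] step 8 ang 75
l OK [  0.  21. -26.  -0. -43.  -0.] wrist [ 0.53 -0.19  0.42] step 2 ang 0
r+ OK [-14.  19. -11.  -0. -60.  14.] wrist [ 0.54 -0.33  0.54] step 2 ang 0
r OK [-14.  26. -18.  -0. -46.  14.] wrist [ 0.54 -0.33  0.42] step 1 ang 0
bowl OK [ 23.  18. -15.  -0. -57. -23.] wrist [0.61 0.05 0.51] step 4 ang 0
```

View pics/rel.png

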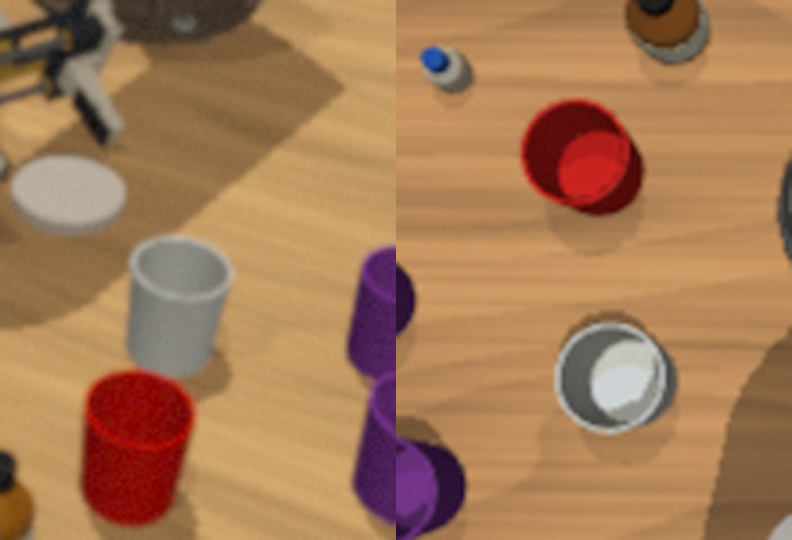

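The crop shows the cup upright and empty at right-crop (612,377), with the red cup undisturbed. Next, the left jar.

```bash
cat >> plan.py <<'E'
D=R.from_matrix(np.c_[[0,-1,0],[-1,0,0],[0,0,-1.]])
jl=np.array([.5346,-.1905,.060]);jr=np.array([.5356,-.3295,.060])
E
python3 - <<'E'
from plan import *
P,Q=cur()
rows([(P+[0,-.05,.12],Q),(tcp(jl+[0,0,.11],D),D)])
E
```

```text
leg 3
  [-0.065, -0.017, -0.054, 0.0, 0.0, 0.0]
  [-0.065, -0.017, -0.054, 0.0, 0.0, 0.0]
  [-0.065, -0.017, -0.054, 0.0, 0.0, 0.0]
leg 8
  [0.022, -0.055, -0.029, -0.039, 0.142, -0.054]
  [0.029, -0.052, -0.027, -0.039, 0.142, -0.054]
  [0.036, -0.049, -0.024, -0.039, 0.142, -0.054]
  [0.042, -0.046, -0.021, -0.039, 0.142, -0.054]
  [0.047, -0.043, -0.016, -0.039, 0.142, -0.054]
  [0.051, -0.039, -0.01, -0.039, 0.142, -0.054]
  [0.055, -0.036, -0.004, -0.039, 0.142, -0.054]
  [0.057, -0.033, 0.003, -0.039, 0.142, -0.054]
```

>>> carry_out(targets=[[-0.065,-0.017,-0.054,0,0,0],[-0.065,-0.017,-0.054,0,0,0],[-0.065,-0.017,-0.054,0,0,0],[0.022,-0.055,-0.029,-0.039,0.142,-0.054],[0.029,-0.052,-0.027,-0.039,0.142,-0.054]])

```text
time_s: 14.75
tcp_pos: [0.4466, -0.0166, 0.1894]
eef_rot: [-173.7, 52.2, -107.9]
contact_force: [-0.9, -0.7, -2.7]
gripper_width: 0.0875
gripper_force: 0.0
```

>>> carry_out(targets=[[0.036,-0.049,-0.024,-0.039,0.142,-0.054],[0.042,-0.046,-0.021,-0.039,0.142,-0.054],[0.047,-0.043,-0.016,-0.039,0.142,-0.054],[0.051,-0.039,-0.01,-0.039,0.142,-0.054],[0.055,-0.036,-0.004,-0.039,0.142,-0.054]])

```text
time_s: 15.38
tcp_pos: [0.5215, -0.1585, 0.1625]
eef_rot: [-178.1, 8.5, -93.0]
contact_force: [-0.7, -0.9, -1.0]
gripper_width: 0.0876
gripper_force: 0.0
```

>>> carry_out(targets=[[0.057,-0.033,0.003,-0.039,0.142,-0.054],[0,0,0,0,0,0]])

```text
time_s: 15.62
tcp_pos: [0.5355, -0.1859, 0.1553]
eef_rot: [179.6, 0.1, -89.8]
contact_force: [-1.2, 0.2, -1.5]
gripper_width: 0.0877
gripper_force: 0.0
```

```bash
python3 - <<'E'
from plan import *
print(cur()[0],cur()[1].as_euler("xyz",degrees=True))
rows([(tcp(jl+[0,0,.09],D),D),(tcp(jl,D),D,.04,9)],dp=4)
E
```

```text
[ 0.53553927 -0.18593152  0.15526627] [ 1.79602534e+02  5.26344120e-02 -8.97809182e+01]
leg 1
  [0.0092, 0.0017, 0.0325, 0.0066, 0.0009, 0.0037]
leg 3
  [0.0, 0.0, 0.06, 0.0, 0.0, 0.0]
  [0.0, 0.0, 0.06, 0.0, 0.0, 0.0]
  [0.0, 0.0, 0.06, 0.0, 0.0, 0.0]
```

>>> carry_out(targets=[[0.009,0.002,0.032,0.007,0.001,0.004],[0,0,0.06,0,0,0],[0,0,0.06,0,0,0],[0,0,0.06,0,0,0],[0,0,0,0,0,0]])

```text
time_s: 16.25
tcp_pos: [0.5323, -0.1914, 0.0489]
eef_rot: [179.9, 0.2, -90.4]
contact_force: [-0.4, -0.3, 0.2]
gripper_width: 0.0878
gripper_force: 0.0
```

>>> carry_out(targets=[[0,0,0,0,0,0],[0,0,0,0,0,0],[0,0,0,0,0,0],[0,0,0,0,0,0],[0,0,0,0,0,0]], hand=0, squeeze=30)

```text
time_s: 16.88
tcp_pos: [0.5351, -0.1918, 0.0516]
eef_rot: [-179.7, 0.1, -90.2]
contact_force: [0.1, 0.8, 4.5]
gripper_width: 0.0532
gripper_force: 30.0
```

>>> carry_out(targets=[[0,0,-0.02,0,0,0],[0,0,-0.04,0,0,0],[0,0,-0.04,0,0,0],[0,0,0,0,0,0],[0,0,0,0,0,0]])

```text
time_s: 17.5
tcp_pos: [0.5337, -0.1917, 0.1002]
eef_rot: [-179.8, 0.1, -90.3]
contact_force: [-0.5, -0.2, -3.1]
gripper_width: 0.0529
gripper_force: 30.0
```

```bash
cat > weigh.py <<'E'
from plan import *
F=[];J=[]
for i in range(14):
    r.capture("top" if i%2 else "scene"); s=r.get_state(); F.append(s["contact_force"]); J.append(s["joint_torque"])
print("F",np.mean(F,0),"sd",np.std(F,0),"tau",np.mean(J,0)); print(s["time_s"],s["tcp_pos"],s["eef_rot"],s["gripper_width"],s["joints"])
E
python3 weigh.py
```

```text
F [-0.00426052  0.17984099 -2.72094535] sd [0.4182909  0.39856639 0.44734814] tau [-5.01313728e-04 -5.01611636e+01  2.47302949e+01  6.05610568e+00
  5.16181149e-02  2.24406765e-04]
18.2 [ 0.53444446 -0.19182959  0.10095626] [-1.79785258e+02  6.42652479e-02 -9.02536254e+01] 0.053273365205129285 [-4.71473981e-02  1.75151961e+01 -2.30199767e+01 -8.38088258e-02
 -4.92498854e+01 -1.52010373e-01]
```

>>> carry_out(targets=[[0,0,0.04,0,0,0],[0,0,0.035,0,0,0],[0,0,0.015,0,0,0],[0,0,0.005,0,0,0],[0,0,0,0,0,0]])

```text
time_s: 18.82
tcp_pos: [0.5349, -0.1918, 0.0538]
eef_rot: [-179.8, 0.1, -90.2]
contact_force: [-0.7, -0.8, -2.6]
gripper_width: 0.0532
gripper_force: 30.0
```

>>> carry_out(targets=[[0,0,0.003,0,0,0],[0,0,0,0,0,0]])

```text
time_s: 19.08
tcp_pos: [0.5348, -0.1918, 0.0522]
eef_rot: [-179.8, 0.1, -90.3]
contact_force: [0.1, 0.3, -2.6]
gripper_width: 0.0528
gripper_force: 30.0
```

>>> carry_out(targets=[[0,0,0.003,0,0,0],[0,0,0,0,0,0]])

```text
time_s: 19.32
tcp_pos: [0.5349, -0.1918, 0.0516]
eef_rot: [-179.7, 0.0, -90.2]
contact_force: [-2.3, 1.3, 5.2]
gripper_width: 0.0533
gripper_force: 30.0
```

>>> carry_out(targets=[[0,0,0,0,0,0],[0,0,0,0,0,0],[0,0,0,0,0,0]], hand=1)

```text
time_s: 19.7
tcp_pos: [0.5347, -0.1918, 0.0505]
eef_rot: [-179.8, 0.1, -90.3]
contact_force: [0.7, 0.4, -0.3]
gripper_width: 0.0775
gripper_force: 0.0
```

>>> carry_out(targets=[[0,0,-0.05,0,0,0],[0,0,-0.1,0,0,0],[0,0,-0.08,0,0,0],[0,0,0,0,0,0]])

```text
time_s: 20.2
tcp_pos: [0.5363, -0.1922, 0.1691]
eef_rot: [-179.4, 0.0, -90.2]
contact_force: [-0.1, -0.1, -0.3]
gripper_width: 0.0877
gripper_force: 0.0
```

```bash
python3 weigh.py; python3 - <<'E'
from plan import *
rows([(tcp(jr+[0,0,.11],D),D),(tcp(jr,D),D,.04,9)],dp=4)
E
```

```text
F [-0.11592599 -0.1903672  -0.25701826] sd [0.55766049 0.50699409 0.47765113] tau [ 3.98407493e-03 -4.62901155e+01  2.66426336e+01  6.34756501e+00
  3.83993756e-02  6.54577387e-04]
20.9 [ 0.53417458 -0.19192177  0.16529798] [-1.79802456e+02  6.19310475e-02 -9.02538526e+01] 0.08749323241023985 [-5.54951205e-02  1.36046912e+01 -1.87322154e+01 -7.26472052e-02
 -5.74653568e+01 -1.59499570e-01]
leg 3
  [0.0917, -0.0013, 0.0041, -0.0011, 0.0003, -0.0014]
  [0.0917, -0.0012, 0.0041, -0.0011, 0.0003, -0.0014]
  [0.0917, -0.0011, 0.0042, -0.0011, 0.0003, -0.0014]
leg 3
  [0.0, 0.0, 0.0733, 0.0, 0.0, 0.0]
  [0.0, 0.0, 0.0733, 0.0, 0.0, 0.0]
  [0.0, 0.0, 0.0733, 0.0, 0.0, 0.0]
```

>>> carry_out(targets=[[0.092,-0.001,0.004,-0.001,0,-0.001],[0.092,-0.001,0.004,-0.001,0,-0.001],[0.092,-0.001,0.004,-0.001,0,-0.001],[0,0,0,0,0,0],[0,0,0.04,0,0,0]])

```text
time_s: 21.52
tcp_pos: [0.536, -0.3306, 0.1403]
eef_rot: [-179.8, 0.0, -90.1]
contact_force: [0.2, 0.6, -0.8]
gripper_width: 0.0877
gripper_force: 0.0
```

>>> carry_out(targets=[[0,0,0.06,0,0,0],[0,0,0.06,0,0,0],[0,0,0.04,0,0,0],[0,0,0.019,0,0,0],[0,0,0,0,0,0]])

```text
time_s: 22.15
tcp_pos: [0.5352, -0.3294, 0.0496]
eef_rot: [180.0, 0.1, -90.0]
contact_force: [-0.8, 0.7, 0.3]
gripper_width: 0.0879
gripper_force: 0.0
```

>>> carry_out(targets=[[0,0,0,0,0,0],[0,0,0,0,0,0],[0,0,0,0,0,0],[0,0,0,0,0,0],[0,0,0,0,0,0]], hand=0, squeeze=30)

```text
time_s: 22.78
tcp_pos: [0.5355, -0.3299, 0.0502]
eef_rot: [-179.9, 0.0, -90.1]
contact_force: [-0.1, 1.0, 2.2]
gripper_width: 0.0531
gripper_force: 30.0
```

>>> carry_out(targets=[[0,0,-0.02,0,0,0],[0,0,-0.04,0,0,0],[0,0,-0.04,0,0,0],[0,0,0,0,0,0],[0,0,0,0,0,0]])

```text
time_s: 23.4
tcp_pos: [0.5348, -0.3296, 0.0993]
eef_rot: [-180.0, 0.1, -90.1]
contact_force: [-0.8, 0.1, -2.4]
gripper_width: 0.0532
gripper_force: 30.0
```

```bash
python3 weigh.py
```

```text
F [ 0.27553641  0.11246509 -1.14877685] sd [0.40656941 0.43824981 0.75259254] tau [-9.73423869e-04 -5.74151439e+01  2.51843667e+01  6.06599712e+00
  5.45003972e-02 -7.63278690e-06]
24.1 [ 0.53528564 -0.32986918  0.09981485] [-1.79967148e+02  6.14067018e-02 -9.00715314e+01] 0.052969268982078294 [-13.92438622  22.7150077  -15.00883344  -0.08534091 -52.25899562
  13.90506374]
```

```bash
python3 weigh.py
```

```text
F [-0.05531331 -0.11698211 -1.36669408] sd [0.48576238 0.53602386 0.49217088] tau [-1.58548869e-04 -5.72778417e+01  2.51782660e+01  6.06633562e+00
  5.51144592e-02 -1.50146721e-06]
24.8 [ 0.53526071 -0.32985897  0.09980335] [-1.79968062e+02  6.14566785e-02 -9.00734857e+01] 0.053265899920209435 [-13.92390554  22.71394995 -15.0124469   -0.08512654 -52.25733636
  13.90250046]
```

>>> carry_out(targets=[[0,0,0.04,0,0,0],[0,0,0.035,0,0,0],[0,0,0.015,0,0,0],[0,0,0.005,0,0,0],[0,0,0,0,0,0]])

```text
time_s: 25.42
tcp_pos: [0.5355, -0.3299, 0.0525]
eef_rot: [-180.0, 0.1, -90.1]
contact_force: [-0.4, 0.2, -1.4]
gripper_width: 0.0534
gripper_force: 30.0
```

>>> carry_out(targets=[[0,0,0.003,0,0,0],[0,0,0,0,0,0]])

```text
time_s: 25.68
tcp_pos: [0.5354, -0.3298, 0.0511]
eef_rot: [-179.9, 0.1, -90.1]
contact_force: [1.0, 0.2, -0.5]
gripper_width: 0.0536
gripper_force: 30.0
```

Mean lifting force was 2.46 N for the left jar and about 1.0 N for the right, so the left jar is heavier. I'll set the right one down and go back for the left.

>>> carry_out(targets=[[0,0,0.003,0,0,0],[0,0,0,0,0,0]])

```text
time_s: 25.92
tcp_pos: [0.5355, -0.3299, 0.0501]
eef_rot: [-179.9, 0.0, -90.1]
contact_force: [-1.5, 0.9, 5.0]
gripper_width: 0.0532
gripper_force: 30.0
```

>>> carry_out(targets=[[0,0,0,0,0,0],[0,0,0,0,0,0],[0,0,0,0,0,0]], hand=1)

```text
time_s: 26.3
tcp_pos: [0.5353, -0.3298, 0.0491]
eef_rot: [-180.0, 0.1, -90.1]
contact_force: [-0.3, 0.5, -0.2]
gripper_width: 0.0778
gripper_force: 0.0
```

>>> carry_out(targets=[[0,0,-0.05,0,0,0],[0,0,-0.1,0,0,0],[0,0,-0.06,0,0,0],[0,0,0,0,0,0]])

```text
time_s: 26.8
tcp_pos: [0.5368, -0.3305, 0.1573]
eef_rot: [-179.7, -0.0, -90.1]
contact_force: [0.1, 0.4, -0.7]
gripper_width: 0.0878
gripper_force: 0.0
```

```bash
python3 - <<'E'
from plan import *
import cv2
a=r.capture("scene")[:,:,::-1];b=r.capture("top")[:,:,::-1]
c=lambda im,x,y:cv2.resize(im[y:y+110,x:x+130],(390,330),interpolation=cv2.INTER_CUBIC)
cv2.imwrite("pics/jars.png",np.hstack([c(a,130,130),c(b,350,160)]))
print(cur()[0])
j=np.array([.5348,-.1918,.060])
rows([(tcp(j+[0,0,.10],D),D),(tcp(j,D),D,.04,9)],dp=4)
E
```

```text
[ 0.53505501 -0.32972306  0.1541026 ]
leg 3
  [-0.0919, 0.0003, 0.0035, -0.0002, 0.0005, -0.0005]
  [-0.0919, 0.0003, 0.0035, -0.0002, 0.0005, -0.0005]
  [-0.0919, 0.0002, 0.0034, -0.0002, 0.0005, -0.0005]
leg 3
  [0.0, 0.0, 0.0667, 0.0, 0.0, 0.0]
  [0.0, 0.0, 0.0667, 0.0, 0.0, 0.0]
  [0.0, 0.0, 0.0667, 0.0, 0.0, 0.0]
```

View pics/jars.png

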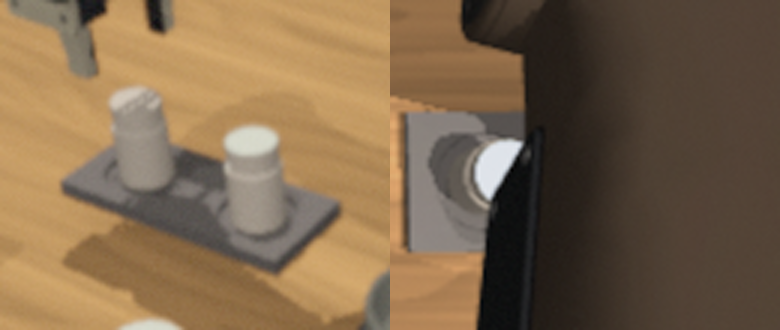

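The crop shows both jars upright in their recesses, at left-crop (140,140) and (255,180). Grasping the left jar again.

>>> carry_out(targets=[[-0.092,0,0.003,0,0,0],[-0.092,0,0.003,0,0,0],[-0.092,0,0.003,0,0,0],[0,0,0,0,0,0],[0,0,0.04,0,0,0]])

```text
time_s: 27.52
tcp_pos: [0.5362, -0.1916, 0.1301]
eef_rot: [-179.9, 0.0, -90.0]
contact_force: [-0.1, -1.4, -0.9]
gripper_width: 0.0877
gripper_force: 0.0
```

>>> carry_out(targets=[[0,0,0.06,0,0,0],[0,0,0.06,0,0,0],[0,0,0.03,0,0,0],[0,0,0.009,0,0,0],[0,0,0,0,0,0]])

```text
time_s: 28.15
tcp_pos: [0.5357, -0.192, 0.0507]
eef_rot: [-180.0, 0.1, -90.1]
contact_force: [1.0, -0.3, 0.7]
gripper_width: 0.0875
gripper_force: 0.0
```

>>> carry_out(targets=[[0,0,0,0,0,0],[0,0,0,0,0,0],[0,0,0,0,0,0],[0,0,0,0,0,0],[0,0,0,0,0,0]], hand=0, squeeze=30)

```text
time_s: 28.78
tcp_pos: [0.5354, -0.1918, 0.0507]
eef_rot: [-180.0, 0.1, -90.1]
contact_force: [-1.1, 0.9, 3.6]
gripper_width: 0.0529
gripper_force: 30.0
```

>>> carry_out(targets=[[0,0,-0.02,0,0,0],[0,0,-0.05,0,0,0],[0,0,-0.07,0,0,0],[0,0,-0.06,0,0,0],[0,0,0,0,0,0]])

```text
time_s: 29.4
tcp_pos: [0.5369, -0.192, 0.1532]
eef_rot: [-179.7, 0.0, -90.1]
contact_force: [-0.1, -0.1, -3.1]
gripper_width: 0.0529
gripper_force: 30.0
```

```bash
python3 st.py; python3 - <<'E'
from plan import *
rows([(tcp(bowl+[0,0,.156],D),D,.045,9)],dp=3)
E
```

```text
time_s 29.4
joints [ -0.0534  14.4399 -19.3811  -0.0522 -55.8692   0.0239]
tcp_pos [ 0.5369 -0.192   0.1532]
eef_rot [-179.6902    0.0432  -90.0586]
contact_force [-0.1286 -0.1038 -3.0991]
gripper_width 0.052888689972505225
gripper_force 29.999340721406043
leg 6
  [-0.082, -0.023, 0.003, -0.001, 0.0, 0.0]
  [-0.082, -0.023, 0.003, -0.001, 0.0, 0.0]
  [-0.082, -0.023, 0.003, -0.001, 0.0, 0.0]
  [-0.082, -0.023, 0.003, -0.001, 0.0, 0.0]
  [-0.082, -0.023, 0.003, -0.001, 0.0, 0.0]
  [-0.082, -0.023, 0.003, -0.001, 0.0, 0.0]
```

>>> carry_out(targets=[[-0.05,-0.014,0.002,0,0,0],[-0.082,-0.023,0.003,0,0,0],[-0.082,-0.023,0.003,0,0,0],[-0.082,-0.023,0.003,0,0,0],[-0.082,-0.023,0.003,0,0,0]])

```text
time_s: 30.02
tcp_pos: [0.588, -0.0017, 0.1423]
eef_rot: [179.9, 0.1, -90.1]
contact_force: [-0.2, -0.6, -2.7]
gripper_width: 0.053
gripper_force: 30.0
```

>>> carry_out(targets=[[-0.08,-0.023,0.002,0,0,0],[-0.034,-0.009,0.002,0,0,0],[0,0,0,0,0,0],[0,0,0,0,0,0],[0,0,0,0,0,0]])

```text
time_s: 30.65
tcp_pos: [0.6044, 0.053, 0.1417]
eef_rot: [-180.0, 0.1, -90.1]
contact_force: [-0.2, -0.5, -3.2]
gripper_width: 0.053
gripper_force: 30.0
```

```bash
python3 st.py; python3 - <<'E'
from plan import *
import cv2
a=r.capture("scene")[:,:,::-1];b=r.capture("top")[:,:,::-1]
cv2.imwrite("pics/end.png",np.vstack([cv2.resize(a[120:320,140:440],(450,300),interpolation=cv2.INTER_CUBIC),cv2.resize(b[120:320,140:440],(450,300),interpolation=cv2.INTER_CUBIC)]))
rows([(tcp(bowl+[0,0,.156],D),D,.045,9)],dp=3)
E
```

```text
time_s 30.65
joints [ 23.4097  18.4291 -15.3355  -0.0575 -56.2002 -23.517 ]
tcp_pos [0.6044 0.053  0.1417]
eef_rot [-179.9867    0.0579  -90.1393]
contact_force [-0.1897 -0.4783 -3.2087]
gripper_width 0.05304431910463821
gripper_force 29.9992004170781
leg 1
  [-0.002, -0.003, -0.006, -0.001, 0.001, -0.002]
```

View pics/end.png

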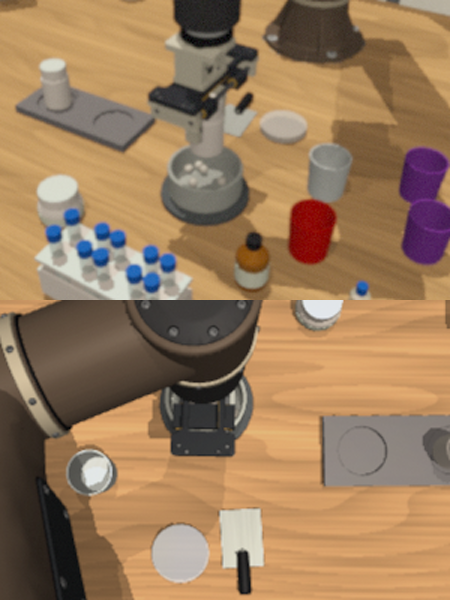

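The final view shows the heavy jar held above the bowl (jar at crop (207,135), bowl at (205,175)). The lighter jar is in its recess at (57,85), the cup is upright at (328,172), and nothing else has moved. One small centring shift, then I'll hand in.

>>> carry_out(targets=[[-0.002,-0.003,-0.004,0,0,0],[0,0,0,0,0,0],[0,0,0,0,0,0],[0,0,0,0,0,0],[0,0,0,0,0,0]])

```text
time_s: 31.38
tcp_pos: [0.6062, 0.055, 0.1437]
eef_rot: [-180.0, 0.1, -90.1]
contact_force: [-0.5, -0.0, -3.3]
gripper_width: 0.0532
gripper_force: 30.0
```

```bash
python3 st.py; python3 -c "
from plant import r
print(r.close_job())"
```

```text
time_s 31.375
joints [ 23.5242  18.4817 -14.9596  -0.0559 -56.511  -23.5679]
tcp_pos [0.6062 0.055  0.1437]
eef_rot [-179.975     0.0618  -90.0745]
contact_force [-0.5243 -0.04   -3.3005]
gripper_width 0.0531587193085283
gripper_force 29.99941298388876
the job is handed in; nothing more can be done
None
```

The job is handed in at 31.4 s: all six balls are in the bowl, the empty cup stands upright, and the heavier left jar (about 2.5 N against 1.0 N) is held upright about 4 cm above the bowl's mouth, with the lighter jar back in its recess.

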